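# Pack up a bar level on a stepped drilling fixture

### The job

Set the bar up level for drilling on the stepped grey fixture: first stand the tall blue packing block on the low black seat, then the short yellow block on the high white seat, each centred on its seat. Then lay the aluminium bar across both blocks, running lengthwise along the fixture with its middle over the fixture's middle, and last stand the red drill guide upright on the blue patch in the middle of the bar. Set everything down without dropping it, let go, and leave the spare green block where it stands.

Things in the scene. Friction and masses are not known exactly. Their poses are not given: they have to be found in the camera images.
- tall_c (a point): tall packing block, painted blue; 44 x 44 mm footprint, 60 mm tall, loose, standing upright, square to its own x and y axes; this point is its centre, half-way up (30 mm above its underside); z is up; about 320 g
- short_c (a point): short packing block, painted yellow; 44 x 44 mm footprint, 35 mm tall, loose, standing upright, square to its own x and y axes; this point is its centre, half-way up (17.5 mm above its underside); z is up; about 190 g
- spare_c (a point): spare packing block of middle height, painted green, not used in this job; 44 x 44 mm footprint, 48 mm tall, loose, standing upright, square to its own x and y axes; this point is its centre, half-way up (24 mm above its underside); z is up; about 250 g
- bar_c (a point): flat bare aluminium bar, 30 mm wide (its x), 200 mm long (its y), 16 mm thick (its z), lying flat and loose, with a blue patch 40 mm long across the middle of its top; this point is the bar's centre, 8 mm above its underside, right below the patch's centre; about 260 g
- guide_c (a point): drill guide: red block 38 x 38 mm, 40 mm tall, with a round brass bush in its top, loose, standing upright; this point is its centre, 20 mm above its underside; axes square to its sides, z up; about 420 g
- low_top (a point): centre of the top face of the low seat: a black square pad 60 x 60 mm fixed on the fixture, its top 20 mm above the bench
- high_top (a point): centre of the top face of the high seat: a white-painted square block 60 x 60 mm fixed on the fixture, its top 45 mm above the bench
- bed_mid (a point): middle of the top face of the fixture's grey base plate (84 mm along its x, 226 mm along its y, 12 mm thick, fixed to the bench); the two seats stand on it 70 mm to either side of this point along its y, which of them is on which side varies. With the right block on each seat both block tops are 80 mm above the bench
Not all that is in view belongs to the job. Of the things that look like the part that bears tall_c, the middle-sized one is meant. Of the things that look like the part that bears short_c, the larger one is meant.

How it is judged (in metres and radians):
On the way, in this order (a step that is already met when the one before it is completed fails the run):
1. the tall blue block stands released, centred on the low black seat (horizontal distance between tall_c and low_top below 0.012 m and height (world z) of tall_c between 0.045 and 0.055 m and angle between tall_c's own z axis and vertical below 0.06 rad and linear speed of tall below 0.02 m/s and contact force between the fingers and tall below 0.3 N), for 0.2 s.
2. then the short yellow block stands released, centred on the high white seat, the blue one still in place (all of step 1 and horizontal distance between short_c and high_top below 0.012 m and height (world z) of short_c between 0.0575 and 0.0675 m and angle between short_c's own z axis and vertical below 0.06 rad and linear speed of short below 0.02 m/s and contact force between the fingers and short below 0.3 N), for 0.2 s.
3. then the bar lies released and level across both blocks (all of step 2 and horizontal distance between bar_c and bed_mid below 0.012 m and height (world z) of bar_c between 0.083 and 0.093 m and angle between bar_c's own z axis and vertical below 0.06 rad and linear speed of bar below 0.02 m/s and contact force between the fingers and bar below 0.3 N and angle between the y axis of bar_c and the y axis of bed_mid, either way round below 0.14 rad), for 0.2 s.
At the end, for the whole second after the job is handed in: Blue block on the low seat and yellow on the high one, each within 12 mm of centre; bar level on both (0.06 rad), middle within 12 mm of the fixture's, along it within 0.14 rad; red guide upright on the bar within 12 mm of its middle. Heights within 5 mm, all released, at rest (all of step 3 and horizontal distance between guide_c and bar_c below 0.012 m and height (world z) of guide_c between 0.111 and 0.121 m and angle between guide_c's own z axis and vertical below 0.06 rad and linear speed of guide below 0.02 m/s and contact force between the fingers and guide below 0.3 N); the robot touches nothing.
It fails at once if the spare green block is moved more than 20 mm (distance of spare_c from where it was at the start of the episode above 0.02 m).
It fails at once if one of the four pieces is dropped (falls free at more than 0.8 m/s, about 30 mm) ((linear speed of tall above 0.8 m/s and contact force between the fingers and tall below 0.05 N) or (linear speed of short above 0.8 m/s and contact force between the fingers and short below 0.05 N) or (linear speed of bar above 0.8 m/s and contact force between the fingers and bar below 0.05 N) or (linear speed of guide above 0.8 m/s and contact force between the fingers and guide below 0.05 N)).
It also fails if it takes over 106 s, if anything falls off the work surface, if the arm or the gripper's body presses on something with over 40 N, if the wrist force passes 120 N, or if a joint passes its speed limit or range.

### The arm

A 6-joint arm with a two-finger parallel gripper is mounted at the origin on the work surface. World frame = base frame: x ahead of the robot, y to its left, z up, the work surface at z = 0. Lengths are in m, angles in degrees, forces in N, time in s.
With the tool pointing down it reaches from about 0.35 to 0.875 m from the base axis. Payload 4.2 kg.
Tool frame: the origin (TCP) lies midway between the tips of the shut fingers; the grasp point (between the pads) lies 19 mm behind it (r.grasp_offset is the distance from the TCP to the grasp point, in m); z points along the fingers, y is the direction in which the jaws open and shut (so a half turn about z gives the same grasp; the last joint's range is limited). The gripper opens to 87 mm and grips with 3 to 60 N. Pads are 19 mm wide; open, the fingers measure 117 mm over their backs; the gripper's body (75 mm by 190 mm) begins 51 mm behind the grasp point.
Start: joints at [14.817, 22.042, 0.453, 0, -68.411, -14.817], TCP at [0.625, 0, 0.223] pointing down, gripper open.
Joint ranges: [-179.83, 179.83], [-69.29, 118.12], [-61.27, 80.66], [-181.25, 117.63], [-171.15, -9.14], [-177.46, 177.46]. Speed limits (degrees/s): [159.86, 159.86, 180, 180, 180, 180].

### API

Orientations are given as a 3x3 rotation matrix whose columns are the frame's x, y, z axes.
In Python, from station import r gives the robot as it stands.
- The arm moves only by the shell command python3 -m crank 'ROWS'. ROWS is JSON, a list of rows, each a list of 3 entries, a list of its own where there are three numbers: the closure, from -1 (fully open) to 1 (shut), so that 0 is half open, then the shift along the tool's x, y, z as a fraction of full scale, then the turn, a rotation vector about the tool's x, y, z as a fraction of full scale. In form: [[fingers, [dx, dy, dz], [wx, wy, wz]], ...]. A call has 1 to 8 rows; each row shifts and turns the commanded pose from where the row before left it, along the tool's axes as they then stand; what a row does not reach is not made up. Full scale, the value 1, is 100 mm for a shift and 45 degrees for a turn. A row lasts 1/10 s, in which the tool goes at most 50 mm and 8.59 degrees, less where a joint would pass 70% of its speed; a pose out of reach is approached as far as the arm can. A call with a number of a shift or a turn outside -1 to 1 is refused whole. A call with a gripper value outside its range is refused whole. The fingers move at their own pace and stop on an object; the grip force is fixed at half the most. Time passes only in rows, so rows that do not move let the fingers close. It gives the time, the measured TCP pose, the force and the opening at its end, in the units of the state.
- r.sense(): the state, without advancing time (a new reading comes with each control period).
- r.capture(name): name is "scene" or "side" or "wrist"; returns a dict with "img" (384x512x3 uint8, blue, green, red), "fx", "fy", "cx", "cy" (pixels), "R" (3x3) and "t" (3): a world point X has camera coordinates R X + t. Camera axes: x right, y down, z forward; pixel columns grow to the right and rows downward; lengths in m; the calibration is good to about 2 mm. A picture is of the moment at which its call begins. There is no depth.
- r.finish_job(): hands the job in, once; it reports no verdict.
The state is a dict: "time_s": time; "joints": joint angles; "joint_velocities": joint speeds; "effort": joint torques, N m; "tcp_pos": TCP position; "ee_rot": TCP orientation; "wrist_force": force on the tool from outside, world axes, zero at the start; "moment": the same for the moment, N m; "gripper_width": opening from 0.0 (shut) to 1.0 (fully open).
Only numpy, scipy, OpenCV 4.12 (cv2) and the standard library are available. Lean on these libraries where they do the work, as an engineer would, in place of code of your own. Each camera call takes 0.05 s, during which the arm holds its last target.

## Working session

There is one attempt and no reset: what is moved stays moved. The work goes in short steps, Python scripts to look and compute and a shell command to move; the robot and the scene stay as the last step left them, time stands still between calls to the robot, and variables do not carry over. Pictures are saved under pics/ and viewed, and the job is handed in when it is done.

```bash
ls; mkdir -p pics; python3 - <<'E'
from station import r
import cv2
s=r.sense();print(s['time_s'],s['tcp_pos'],s['ee_rot'],s['gripper_width'],r.grasp_offset)
for n in ['scene','side','wrist']:
    c=r.capture(n);cv2.imwrite(f'pics/{n}0.png',c['img']);print(n,c['fx'],c['cx'],c['cy'],c['R'],c['t'])
E
```

```text
pics
0.0 [ 6.24379837e-01 -6.23687119e-06  2.21447619e-01] [[-2.32589240e-04 -9.99997525e-01 -2.21247725e-03]
 [-9.99999968e-01  2.32818827e-04 -1.03511928e-04]
 [ 1.04026778e-04  2.21245310e-03 -9.99997547e-01]] 0.9973620711708249 0.0187
scene 390.5519294975364 248.59255616022466 192.64746713032756 [[-0.64917475  0.76063419  0.00278837]
 [ 0.51144141  0.439205   -0.73859776]
 [-0.56302737 -0.47805293 -0.67414062]] [ 0.30378633 -0.21607642  1.41394092]
side 456.14148274455187 250.413723961651 192.07994697320714 [[ 0.9786958  -0.20514041  0.0084823 ]
 [-0.09777291 -0.50199279 -0.85932747]
 [ 0.18054084  0.84019084 -0.51135541]] [-0.44149831  0.11113004  1.06938271]
wrist 266.1839602489997 256.2540319228721 191.19517492777766 [[-9.99997243e-01 -5.70646530e-04  2.27770149e-03]
 [ 1.03048486e-04  9.58420085e-01  2.85361053e-01]
 [-2.34583515e-03  2.85360501e-01 -9.58417384e-01]] [ 0.62517627 -0.03501558  0.39223184]
```

View pics/scene0.png

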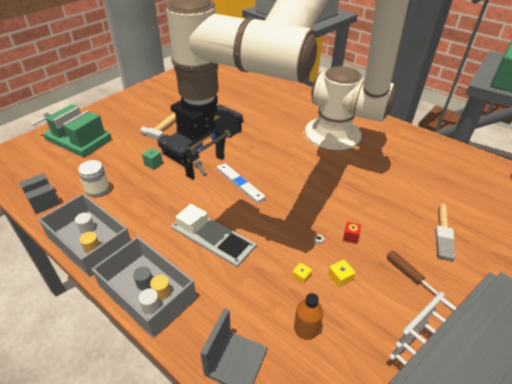

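View pics/side0.png

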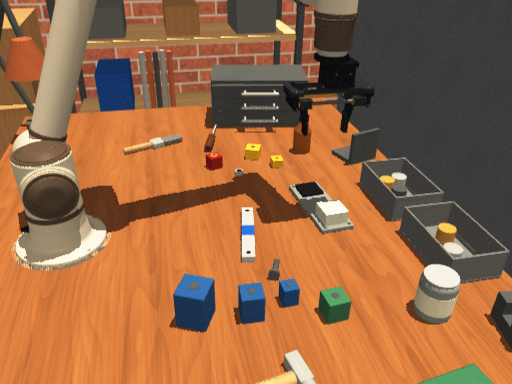

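View pics/wrist0.png

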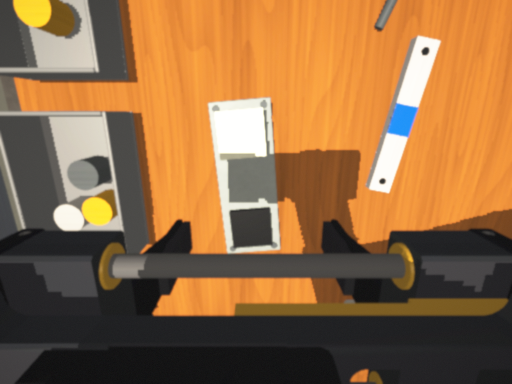

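```bash
cat > h.py <<'E'
import numpy as np,cv2
from station import r
def cap(n,name=None):
    c=r.capture(n)
    if name: cv2.imwrite(f'pics/{name}.png',c['img'])
    return c
def ray(c,p):
    R=np.array(c['R']);t=np.array(c['t'])
    return -R.T@t, R.T@np.array([(p[0]-c['cx'])/c['fx'],(p[1]-c['cy'])/c['fy'],1.])
def onz(c,p,z):
    o,d=ray(c,p);return o+d*(z-o[2])/d[2]
def tri(cs,ps):
    A=np.zeros((3,3));b=np.zeros(3)
    for c,p in zip(cs,ps):
        o,d=ray(c,p);d=d/np.linalg.norm(d);M=np.eye(3)-np.outer(d,d);A+=M;b+=M@o
    X=np.linalg.solve(A,b)
    res=[np.linalg.norm((np.eye(3)-np.outer(d,d)/(d@d))@(X-o)) for o,d in [ray(c,p) for c,p in zip(cs,ps)]]
    return X,res
def proj(c,X):
    q=np.array(c['R'])@X+np.array(c['t']);return np.array([c['fx']*q[0]/q[2]+c['cx'],c['fy']*q[1]/q[2]+c['cy']])
RNG={'blue':((100,120,40),(125,255,255)),'yellow':((22,150,90),(35,255,255)),'green':((65,100,40),(90,255,255)),'red':((0,170,60),(4,255,255)),
 'white':((0,0,180),(179,50,255)),'black':((0,0,0),(179,90,45))}
def blobs(c,col,amin=40):
    hsv=cv2.cvtColor(c['img'],cv2.COLOR_BGR2HSV);m=cv2.inRange(hsv,*map(np.array,RNG[col]))
    cn,_=cv2.findContours(m,cv2.RETR_EXTERNAL,cv2.CHAIN_APPROX_NONE)
    out=[]
    for k in cn:
        a=cv2.contourArea(k)
        if a>=amin:
            M=cv2.moments(k);out.append((M['m10']/M['m00'],M['m01']/M['m00'],a,k))
    return sorted(out,key=lambda o:-o[2])
def grid(img,x0,y0,x1,y1,s,fn):
    o=cv2.resize(img[y0:y1,x0:x1],None,fx=s,fy=s,interpolation=cv2.INTER_CUBIC)
    for x in range((x0+9)//10*10,x1,10):
        cv2.line(o,((x-x0)*s,0),((x-x0)*s,4),(0,255,255),1); 
        if x%20==0: cv2.putText(o,str(x),((x-x0)*s,14),0,.35,(0,255,255),1)
    for y in range((y0+9)//10*10,y1,10):
        cv2.line(o,(0,(y-y0)*s),(4,(y-y0)*s),(0,255,255),1)
        if y%20==0: cv2.putText(o,str(y),(6,(y-y0)*s+4),0,.35,(0,255,255),1)
    cv2.imwrite(f'pics/{fn}.png',o)
E
python3 - <<'E'
from h import *
class C(dict):pass
s=cap('side');
for col in ['blue','green','yellow','red']:
    for b in blobs(s,col):
        if 120<b[1]<345: print(col,[round(v) for v in b[:3]],onz(s,b[:2],.03).round(3), cv2.boundingRect(b[3]))
grid(s['img'],165,265,365,335,4,'s1')
w=cap('wrist')
grid(w['img'],190,20,450,260,3,'w1')
E
```

```text
blue [194, 302, 1808] [ 0.281 -0.295  0.03 ] (174, 274, 41, 57)
blue [251, 303, 868] [ 0.386 -0.318  0.03 ] (239, 283, 26, 40)
blue [288, 292, 418] [ 0.462 -0.305  0.03 ] (279, 279, 20, 28)
blue [248, 230, 88] [ 0.426 -0.088  0.03 ] (242, 226, 12, 9)
green [334, 304, 804] [ 0.536 -0.354  0.03 ] (319, 287, 31, 36)
yellow [447, 228, 85] [ 0.887 -0.169  0.03 ] (439, 224, 17, 8)
yellow [253, 147, 70] [0.533 0.353 0.03 ] (246, 143, 15, 8)
red [213, 162, 176] [0.396 0.273 0.03 ] (206, 152, 16, 18)
```

View pics/s1.png

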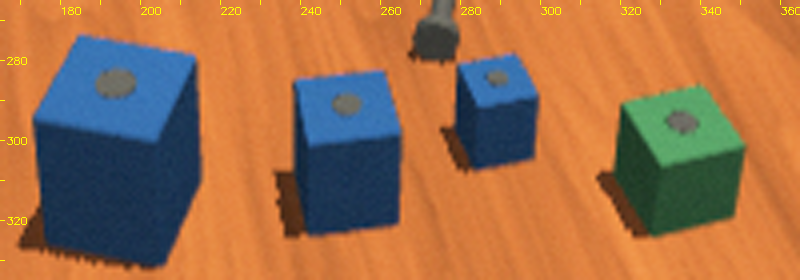

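View pics/w1.png

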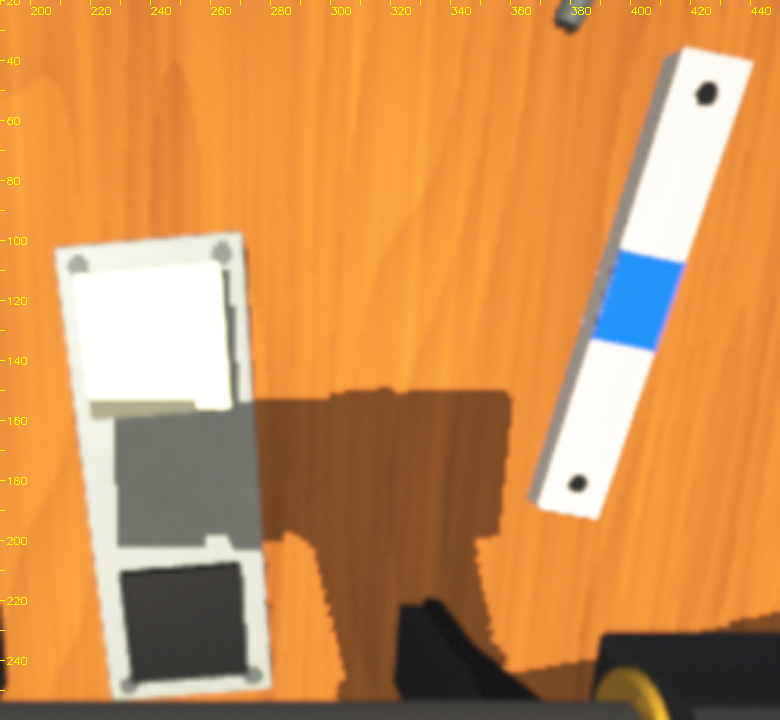

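```bash
python3 - <<'E'
from h import *
s=cap('scene','sc1');grid(s['img'],165,195,375,295,4,'sc1f')
w=cap('side','si1');grid(w['img'],200,135,360,235,5,'si1f')
E
```

```text
(no output)
```

View pics/sc1f.png

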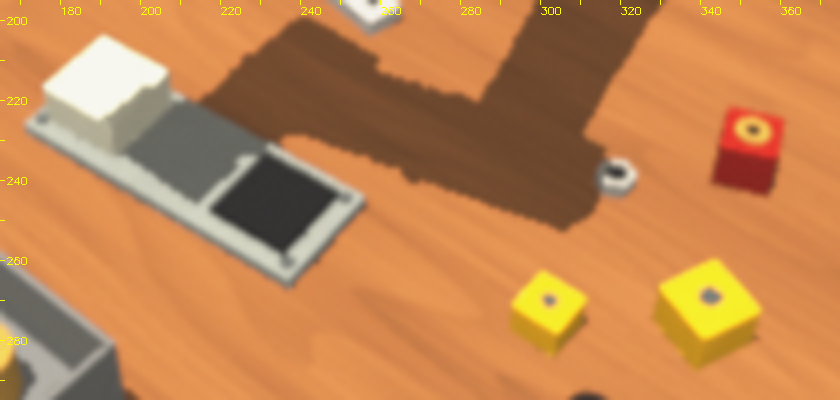

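View pics/si1f.png

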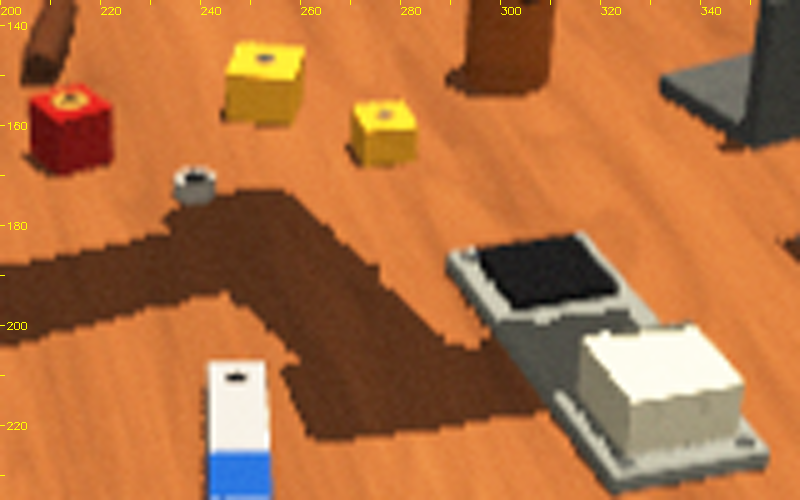

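```bash
cat > m1.py <<'E'
from h import *
sc,si,w=cap('scene'),cap('side'),cap('wrist')
S=lambda L:[np.array(p)/4+[165,195] for p in L]
D=lambda L:[np.array(p)/5+[200,135] for p in L]
W=lambda L:[np.array(p)/3+[190,20] for p in L]
hs=S([(103,35),(169,72),(100,122),(43,87)]); hd=D([(580,340),(695,325),(744,384),(628,400)]); hw=W([(71,272),(221,262),(231,409),(89,402)])
ls=S([(266,150),(342,195),(286,253),(208,208)]); ld=D([(478,247),(582,235),(618,291),(516,309)]); lw=W([(120,571),(240,563),(247,677),(131,683)])
for n,a,b,c,z in [('high',hs,hd,hw,.045),('low',ls,ld,lw,.02)]:
    ms=[np.mean(k,0) for k in (a,b,c)]
    print(n,tri([sc,si,w],ms),tri([sc,si],ms[:2])[0])
    for cc,k in zip((sc,si,w),(a,b,c)): print('  onz',np.mean([onz(cc,p,z) for p in k],0).round(4))
    print('  corners',np.array([onz(w,p,z) for p in c]).round(4).tolist())
pw=W([(55,248),(241,233),(271,688)]);P=[onz(w,p,.012) for p in pw]
print('plate',np.array(P).round(4).tolist())
d=P[1]-P[2];print('mid',(P[0]+P[2])[:2]/2,'dir',d[:2]/np.linalg.norm(d),np.linalg.norm(d))
for n,p,q,z in [('red',S([(752,129)])[0],D([(71,99)])[0],.04),('yel',S([(711,297)])[0],D([(265,58)])[0],.035)]:
    print(n,tri([sc,si],[p,q]),onz(sc,p,z).round(4),onz(si,q,z).round(4))
q=np.array;b=q([346,104])/4+[165,265];print('blue',onz(si,b,.06)); g=q([681,122])/4+[165,265];print('green',onz(si,g,.048))
# bar
bb=W([(683,47),(753,63),(599,519),(539,510)]);print('bar corners',np.array([onz(w,p,.016) for p in bb]).round(4).tolist(),'ctr',np.mean([onz(w,p,.016) for p in bb],0))
bp=W([(619,250),(685,263),(655,351),(590,337)]);print('patch',np.mean([onz(w,p,.016) for p in bp],0))
# yellow & red edges from scene
Y=S([(714,259),(762,310),(708,341),(659,289)]);Z=[onz(sc,p,.035) for p in Y];print('yel',np.array(Z).round(4).tolist(),np.mean(Z,0))
Y=S([(733,107),(785,120),(776,159),(721,145)]);Z=[onz(sc,p,.04) for p in Y];print('red',np.array(Z).round(4).tolist(),np.mean(Z,0))
Y=[q(p)/4+[165,265] for p in [(295,80),(384,70),(401,132),(309,145)]];Z=[onz(si,p,.06) for p in Y];print('blue',np.array(Z).round(4).tolist(),np.mean(Z,0))
E
python3 m1.py
```

```text
high (array([ 0.64507911, -0.05300584,  0.04266205]), [np.float64(0.0006072650697487101), np.float64(0.0002850428759222749), np.float64(0.0006783113265426383)]) [ 0.64511988 -0.05240557  0.04268488]
  onz [ 0.6459 -0.0509  0.045 ]
  onz [ 0.6439 -0.0553  0.045 ]
  onz [ 0.6451 -0.0531  0.045 ]
  corners [[0.6782, -0.0794, 0.045], [0.6171, -0.0834, 0.045], [0.6123, -0.0234, 0.045], [0.6729, -0.0263, 0.045]]
low (array([0.63375316, 0.08973702, 0.01521663]), [np.float64(0.001638953603873848), np.float64(0.0022968776348140114), np.float64(0.0006592927212207767)]) [0.63405704 0.08960848 0.01517374]
  onz [0.6345 0.0926 0.02  ]
  onz [0.6327 0.0808 0.02  ]
  onz [0.6331 0.0886 0.02  ]
  corners [[0.6644, 0.0601, 0.02], [0.606, 0.0559, 0.02], [0.6014, 0.1175, 0.02], [0.6605, 0.1209, 0.02]]
plate [[0.6899, -0.0898, 0.012], [0.6075, -0.0961, 0.012], [0.5883, 0.1281, 0.012]]
mid [0.63908666 0.01918668] dir [ 0.08530619 -0.99635478] 0.2250753332244331
red (array([0.40119158, 0.29936976, 0.0401923 ]), [np.float64(0.0011743452894995704), np.float64(0.0011743452894995884)]) [0.3995 0.2995 0.04  ] 
[... 188 characters left out ...]
 ]
blue [ 0.38569584 -0.31934685  0.06      ]
green [ 0.53882134 -0.3491033   0.048     ]
bar corners [[0.427, -0.1683, 0.016], [0.3971, -0.1624, 0.016], [0.4324, 0.0346, 0.016], [0.462, 0.0301, 0.016]] ctr [ 0.4296366  -0.06650084  0.016     ]
patch [ 0.43003247 -0.0673534   0.016     ]
yel [[0.5046, 0.3336, 0.035], [0.5191, 0.3743, 0.035], [0.5588, 0.3613, 0.035], [0.5455, 0.3202, 0.035]] [0.53198475 0.34734421 0.035     ]
red [[0.3902, 0.2802, 0.04], [0.3783, 0.312, 0.04], [0.4126, 0.3242, 0.04], [0.425, 0.2913, 0.04]] [0.40152963 0.30190188 0.04      ]
blue [[0.3656, -0.2989, 0.06], [0.408, -0.3004, 0.06], [0.4063, -0.342, 0.06], [0.364, -0.3418, 0.06]] [ 0.3859902 -0.3207822  0.06     ]
```

```bash
cat > go.py <<'E'
# usage: go.py x y z jawdeg  -> turn needed about tool z (fraction), then shift in tool axes after the turn, and before
import sys
from h import *
from scipy.spatial.transform import Rotation as Ro
x,y,z,j=map(float,sys.argv[1:5]); s=r.sense();R=np.array(s['ee_rot']);p=np.array(s['tcp_pos'])
cur=np.degrees(np.arctan2(R[1,1],R[0,1])); d=(j-cur+90)%180-90
print('jaw yaw',cur.round(2),'world turn',d.round(2),'wz frac',(-d/45).round(3),'tilt',np.degrees(np.arccos(-R[2,2])).round(2),'g',round(s['gripper_width'],3),'F',np.round(s['wrist_force'],1),'j',np.round(s['joints'],1))
D=np.array([x,y,z])-p
print('now',p.round(4),'shift after turn /100mm',((Ro.from_euler('z',d,degrees=True).as_matrix()@R).T@D*10).round(3),'before',(R.T@D*10).round(3), 't',s['time_s'])
E
python3 -m crank '[[-1,[0.3,0.2,0],[0,0,0.18]]]'; python3 go.py .44 -.32 .22 88
```

```text
time_s: 0.6
tcp_pos: [0.6065, -0.0281, 0.2219]
ee_rot: [[-0.141, -0.99, 0.001], [-0.99, 0.141, 0.0], [-0.0, -0.001, -1.0]]
wrist_force: [-0.4, -1.4, -0.2]
gripper_width: 1.001
jaw yaw 171.91 world turn -83.91 wz frac 1.865 tilt 0.05 g 1.001 F [-0.4 -1.4 -0.2] j [ 12.6  20.3  -2.3   0.  -67.4 -20.7]
now [ 0.6065 -0.0281  0.2219] shift after turn /100mm [ 1.563 -2.975  0.021] before [3.124 1.238 0.017] t 0.6
```

```bash
python3 -m crank '[[-1,[0,0,0],[0,0,0.18]],[-1,[0,0,0],[0,0,0.19]],[-1,[0,0,0],[0,0,0.19]],[-1,[0,0,0],[0,0,0.19]],[-1,[0,0,0],[0,0,0.19]],[-1,[0,0,0],[0,0,0.19]],[-1,[0,0,0],[0,0,0.19]],[-1,[0,0,0],[0,0,0.19]]]' >/dev/null; python3 -m crank '[[-1,[0,0,0],[0,0,0.19]],[-1,[0,0,0],[0,0,0.165]],[-1,[0,0,0],[0,0,0]]]'; python3 go.py .46 -.32 .22 88
```

```text
time_s: 1.7
tcp_pos: [0.605, -0.0299, 0.2226]
ee_rot: [[-0.999, 0.035, 0.0], [0.035, 0.999, 0.0], [-0.0, 0.0, -1.0]]
wrist_force: [0.2, 0.4, 0.8]
gripper_width: 1.002
jaw yaw 87.99 world turn 0.01 wz frac -0.0 tilt 0.01 g 1.002 F [0.2 0.4 0.8] j [  12.5   20.2   -2.4   -0.   -67.4 -104.5]
now [ 0.605  -0.0299  0.2226] shift after turn /100mm [ 1.348 -2.95   0.026] before [ 1.347 -2.95   0.026] t 1.7
```

```bash
python3 -m crank '[[-1,[0.18,-0.38,0],[0,0,0]],[-1,[0.18,-0.4,0],[0,0,0]],[-1,[0.18,-0.4,0],[0,0,0]],[-1,[0.18,-0.4,0],[0,0,0]],[-1,[0.18,-0.4,0],[0,0,0]],[-1,[0.18,-0.4,0],[0,0,0]],[-1,[0.18,-0.4,0],[0,0,0]],[-1,[0.09,-0.17,0],[0,0,0]]]'; python3 -m crank '[[-1,[0,0,0],[0,0,0]],[-1,[0,0,0],[0,0,0]]]' >/dev/null;  python3 - <<'E'
from h import *
w=cap('wrist','w2')
grid(w['img'],0,0,512,260,1,'w2')
cv2.imwrite('pics/w2b.png',cv2.resize(w['img'],None,fx=1.5,fy=1.5,interpolation=cv2.INTER_CUBIC))
E
```

```text
time_s: 2.5
tcp_pos: [0.458, -0.3226, 0.2227]
ee_rot: [[-0.999, 0.035, -0.0], [0.035, 0.999, -0.0], [0.0, -0.0, -1.0]]
wrist_force: [1.0, -0.3, -0.2]
gripper_width: 1.002
```

View pics/w2b.png

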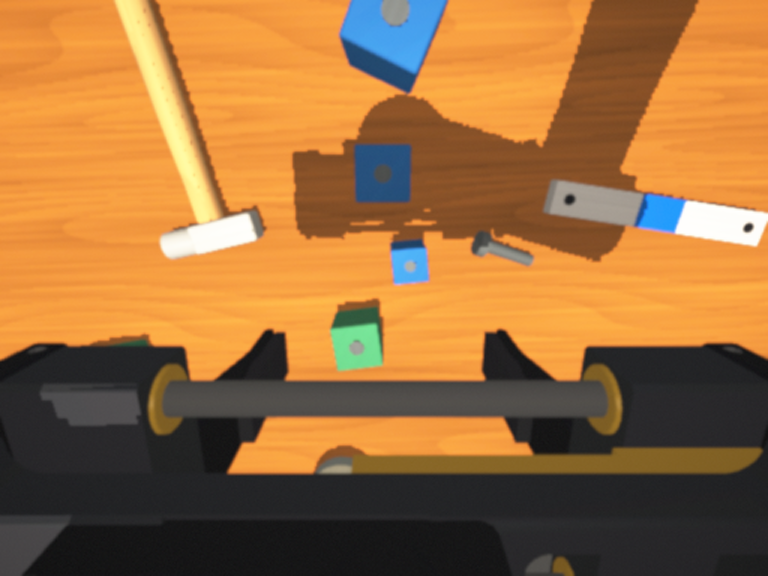

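```bash
python3 - <<'E'
from h import *
w=cap('wrist');si=cap('side')
for b in blobs(w,'blue'):
    mr=cv2.minAreaRect(b[3]);bx=cv2.boxPoints(mr)
    print([round(v,1) for v in b[:3]],np.round(mr[0],1),np.round(mr[1],1),[onz(w,p,.06)[:2].round(4).tolist() for p in bx])
q=np.array([346,104])/4+[165,265]
h=np.array([383,173.5])/1.5
print(tri([w,si],[h,q]),onz(w,h,.06))
grid(w['img'],215,0,310,150,6,'w2c')
E
```

```text
[259.3, 25.8, 2527.0] [257.5  19.3] [58.6 65.4] [[0.3042, -0.3558], [0.2499, -0.3256], [0.2718, -0.2697], [0.3287, -0.2974]]
[254.3, 114.4, 1215.0] [254.5 115. ] [36. 35.] [[0.3655, -0.3382], [0.3668, -0.2978], [0.4075, -0.2985], [0.4061, -0.3404]]
[439.1, 141.4, 551.5] [439.1 141.5] [29.3 22.4] [[0.4337, -0.115], [0.4076, -0.1141], [0.4149, -0.0785], [0.4414, -0.0787]]
[272.3, 174.0, 530.0] [272.4 173.8] [26.5 22.2] [[0.442, -0.314], [0.4398, -0.2868], [0.4736, -0.2832], [0.4759, -0.3113]]
(array([ 0.3864996 , -0.3176634 ,  0.05831539]), [np.float64(0.00042123385025096243), np.float64(0.0004212338502508468)]) [ 0.38689236 -0.3177458   0.06      ]
```

View pics/w2c.png

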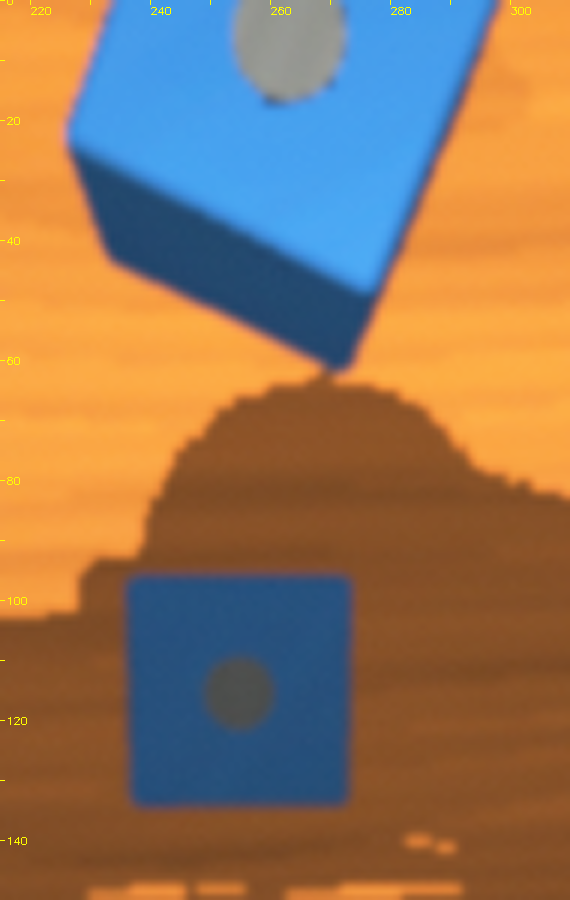

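```bash
python3 go.py .3867 -.3178 .023 88
```

```text
jaw yaw 88.11 world turn -0.11 wz frac 0.002 tilt 0.01 g 0.999 F [ 0.4 -0.4  0.2] j [-18.2  15.7  -8.8  -0.  -65.4 -73.7]
now [ 0.4602 -0.3192  0.2226] shift after turn /100mm [ 0.736 -0.012  1.996] before [ 0.736 -0.011  1.996] t 2.85
```

```bash
python3 -m crank '[[-1,[0.25,-0.01,0],[0,0,0]],[-1,[0.25,0,0],[0,0,0]],[-1,[0.236,0,0.2],[0,0,0]],[-1,[0,0,0.4],[0,0,0]],[-1,[0,0,0.4],[0,0,0]],[-1,[0,0,0.4],[0,0,0]],[-1,[0,0,0.3],[0,0,0]],[-1,[0,0,0],[0,0,0]]]'; python3 go.py .3867 -.3178 .023 88; python3 -c "
from h import *
cap('side','si2');cap('wrist','w3')"
```

```text
time_s: 3.65
tcp_pos: [0.3837, -0.3164, 0.049]
ee_rot: [[-0.999, 0.034, -0.008], [0.034, 0.999, 0.004], [0.009, 0.004, -1.0]]
wrist_force: [0.3, 0.0, -0.2]
gripper_width: 1.005
jaw yaw 88.06 world turn -0.06 wz frac 0.001 tilt 0.53 g 1.005 F [ 0.3  0.  -0.2] j [-20.8  21.9 -29.5  -0.1 -39.2 -71.1]
now [ 0.3837 -0.3164  0.049 ] shift after turn /100mm [-0.032 -0.014  0.26 ] before [-0.032 -0.014  0.26 ] t 3.65
```

View pics/si2.png

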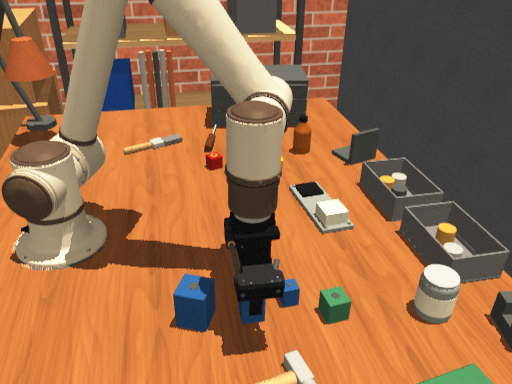

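```bash
python3 go.py .3867 -.3178 .023 88
```

```text
jaw yaw 88.1 world turn -0.1 wz frac 0.002 tilt 0.03 g 0.999 F [1.3 0.  1.1] j [-20.8  21.6 -29.2   0.  -39.3 -71.1]
now [ 0.387  -0.3182  0.053 ] shift after turn /100mm [0.003 0.004 0.3  ] before [0.003 0.004 0.3  ] t 3.75
```

View pics/w3.png

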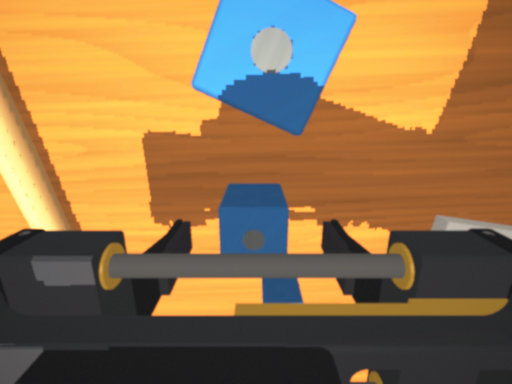

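```bash
python3 -m crank '[[-1,[0,0,0.15],[0,0,0]],[-1,[0,0,0.15],[0,0,0]],[-1,[0,0,0],[0,0,0]],[1,[0,0,0],[0,0,0]],[1,[0,0,0],[0,0,0]],[1,[0,0,0],[0,0,0]],[1,[0,0,0],[0,0,0]],[1,[0,0,0],[0,0,0]]]'; python3 -m crank '[[1,[0,0,0],[0,0,0]],[1,[0,0,0],[0,0,0]],[1,[0,0,0],[0,0,0]],[1,[0,0,0],[0,0,0]]]'
```

```text
time_s: 4.55
tcp_pos: [0.3862, -0.3185, 0.0229]
ee_rot: [[-0.999, 0.035, 0.001], [0.035, 0.999, -0.0], [-0.001, -0.0, -1.0]]
wrist_force: [0.2, 0.0, 0.2]
gripper_width: 0.631
time_s: 4.95
tcp_pos: [0.3861, -0.3186, 0.0227]
ee_rot: [[-0.999, 0.035, 0.0], [0.035, 0.999, -0.0], [-0.0, -0.0, -1.0]]
wrist_force: [-0.0, -1.0, 1.1]
gripper_width: 0.503
```

```bash
python3 -m crank '[[1,[0,0,-0.05],[0,0,0]],[1,[0,0,-0.1],[0,0,0]],[1,[0,0,-0.2],[0,0,0]],[1,[0,0,-0.25],[0,0,0]],[1,[0,0,-0.25],[0,0,0]],[1,[0,0,-0.25],[0,0,0]],[1,[0,0,-0.2],[0,0,0]],[1,[0,0,-0.1],[0,0,0]]]'; python3 go.py .6331 .0883 .16 94.9
```

```text
time_s: 5.75
tcp_pos: [0.3865, -0.3185, 0.1647]
ee_rot: [[-0.999, 0.035, 0.003], [0.035, 0.999, -0.001], [-0.003, -0.001, -1.0]]
wrist_force: [0.1, -0.0, -4.6]
gripper_width: 0.501
jaw yaw 87.98 world turn 6.92 wz frac -0.154 tilt 0.18 g 0.501 F [ 0.1 -0.  -4.6] j [-20.9  13.  -21.7  -0.  -55.2 -71.1]
now [ 0.3865 -0.3185  0.1647] shift after turn /100mm [-2.804  3.843  0.052] before [-2.321  4.153  0.05 ] t 5.75
```

```bash
python3 -m crank '[[1,[-0.08,0.14,0],[0,0,-0.02]],[1,[-0.14,0.25,0],[0,0,-0.03]],[1,[-0.18,0.33,0],[0,0,-0.03]],[1,[-0.2,0.36,0],[0,0,-0.03]],[1,[-0.2,0.36,0],[0,0,-0.03]],[1,[-0.2,0.36,0],[0,0,-0.014]],[1,[-0.2,0.36,0],[0,0,0]],[1,[-0.2,0.36,0],[0,0,0]]]'; python3 go.py .6331 .0883 .12 94.9
```

```text
time_s: 6.55
tcp_pos: [0.5145, -0.0591, 0.1619]
ee_rot: [[-0.996, -0.085, -0.002], [-0.085, 0.996, 0.0], [0.002, 0.0, -1.0]]
wrist_force: [-0.2, 0.0, -3.9]
gripper_width: 0.503
jaw yaw 94.9 world turn 0.0 wz frac -0.0 tilt 0.11 g 0.503 F [-0.2  0.  -3.9] j [ 11.4  14.9 -19.5  -0.  -55.7 -96.5]
now [ 0.5145 -0.0591  0.1619] shift after turn /100mm [-1.308  1.368  0.417] before [-1.308  1.368  0.417] t 6.55
```

```bash
python3 -m crank '[[1,[-0.25,0.25,0],[0,0,0]],[1,[-0.25,0.25,0],[0,0,0]],[1,[-0.25,0.25,0],[0,0,0]],[1,[-0.22,0.22,0],[0,0,0]],[1,[-0.15,0.15,0],[0,0,0]],[1,[-0.05,0.05,0],[0,0,0]],[1,[0,0,0],[0,0,0]],[1,[0,0,0],[0,0,0]]]'; python3 go.py .6331 .0883 .12 94.9; python3 -c "
from h import *
cap('side','si4');cap('scene','sc4');w=cap('wrist','w4')"
```

```text
time_s: 7.35
tcp_pos: [0.6204, 0.0651, 0.1618]
ee_rot: [[-0.996, -0.085, -0.002], [-0.085, 0.996, -0.001], [0.002, -0.0, -1.0]]
wrist_force: [-0.2, -0.2, -3.9]
gripper_width: 0.503
jaw yaw 94.87 world turn 0.03 wz frac -0.001 tilt 0.14 g 0.503 F [-0.2 -0.2 -3.9] j [  20.8   24.6   -4.5   -0.   -61.  -105.9]
now [0.6204 0.0651 0.1618] shift after turn /100mm [-0.147  0.221  0.418] before [-0.147  0.221  0.418] t 7.35
```

View pics/w4.png

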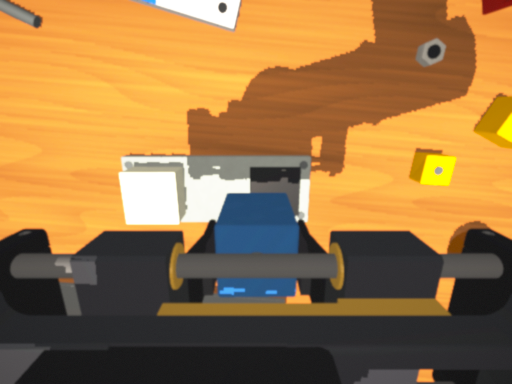

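View pics/sc4.png

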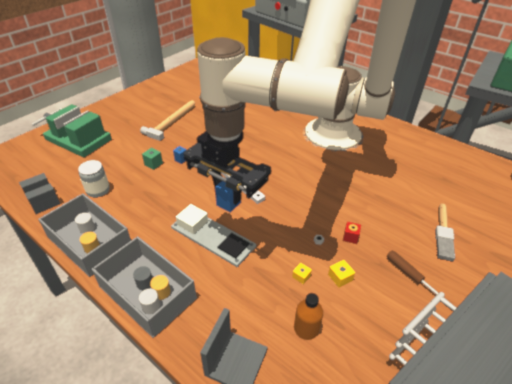

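```bash
python3 -m crank '[[1,[-0.07,0.11,0],[0,0,0]],[1,[-0.077,0.111,0.1],[0,0,0]],[1,[0,0,0.25],[0,0,0]],[1,[0,0,0.25],[0,0,0]],[1,[0,0,0.25],[0,0,0]],[1,[0,0,0.15],[0,0,0]],[1,[0,0,0.05],[0,0,0]],[1,[0,0,0],[0,0,0]]]'; python3 go.py .6331 .0883 .043 94.9; python3 - <<'E'
from h import *
s=cap('side');grid(s['img'],255,130,365,240,6,'si5')
s=cap('scene');grid(s['img'],165,170,275,270,6,'sc5')
E
```

```text
time_s: 8.3
tcp_pos: [0.6342, 0.0894, 0.0563]
ee_rot: [[-0.996, -0.086, -0.002], [-0.086, 0.996, -0.001], [0.002, -0.001, -1.0]]
wrist_force: [0.0, -0.3, -4.9]
gripper_width: 0.498
jaw yaw 94.93 world turn -0.03 wz frac 0.001 tilt 0.1 g 0.498 F [ 0.  -0.3 -4.9] j [  22.5   32.2   -8.5    0.   -49.3 -107.5]
now [0.6342 0.0894 0.0563] shift after turn /100mm [ 0.012 -0.01   0.133] before [ 0.012 -0.01   0.133] t 8.3
```

View pics/si5.png

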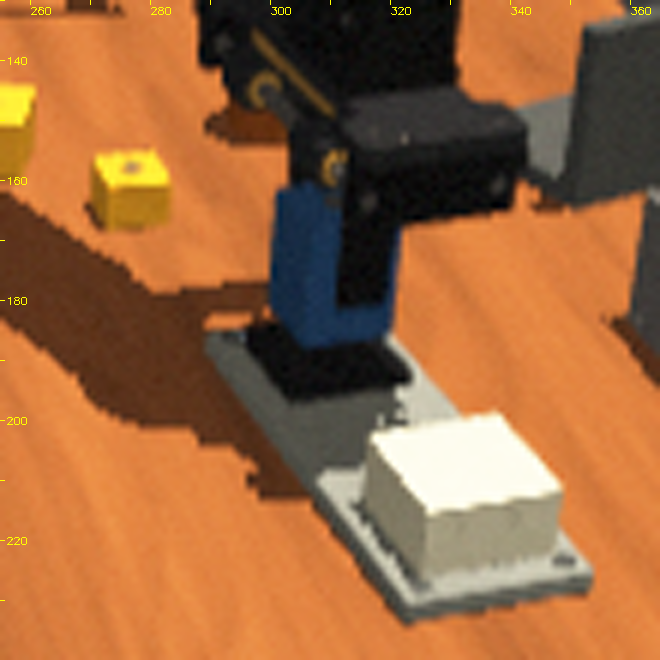

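View pics/sc5.png

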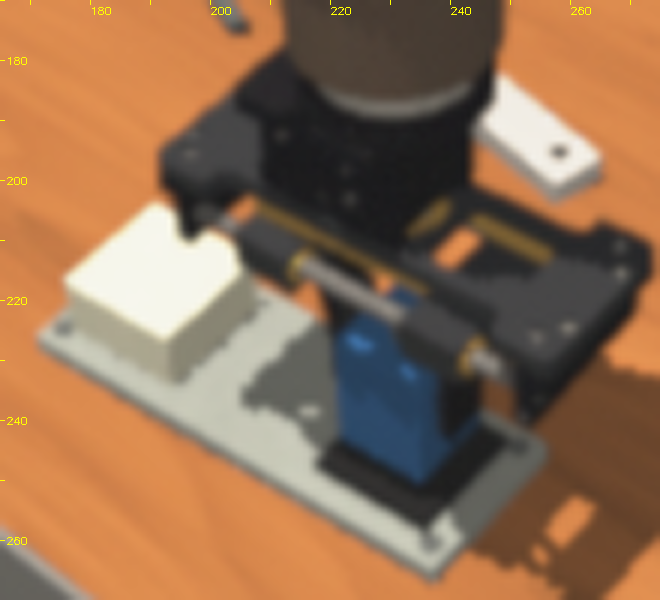

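```bash
python3 -m crank '[[1,[0.005,0,0.05],[0,0,0]],[1,[0.005,-0.01,0.04],[0,0,0]],[1,[0,0,0.02],[0,0,0]],[1,[0,0,0],[0,0,0]]]';  python3 -m crank '[[1,[0,0,0.015],[0,0,0]],[1,[0,0,0],[0,0,0]]]'
```

```text
time_s: 8.8
tcp_pos: [0.6331, 0.0877, 0.0463]
ee_rot: [[-0.996, -0.085, -0.001], [-0.085, 0.996, -0.0], [0.001, -0.0, -1.0]]
wrist_force: [-0.7, -0.4, -3.5]
gripper_width: 0.506
time_s: 9.0
tcp_pos: [0.6334, 0.0879, 0.045]
ee_rot: [[-0.996, -0.085, -0.0], [-0.085, 0.996, -0.0], [0.0, -0.0, -1.0]]
wrist_force: [1.4, -0.1, -4.1]
gripper_width: 0.503
```

```bash
python3 -m crank '[[1,[0,0,0.01],[0,0,0]],[1,[0,0,0],[0,0,0]]]';python3 -m crank '[[1,[0,0,0.01],[0,0,0]],[1,[0,0,0],[0,0,0]]]';python3 -m crank '[[1,[0,0,0.01],[0,0,0]],[1,[0,0,0],[0,0,0]]]'
```

```text
time_s: 9.2
tcp_pos: [0.6334, 0.0879, 0.044]
ee_rot: [[-0.996, -0.086, -0.0], [-0.086, 0.996, -0.0], [0.0, -0.0, -1.0]]
wrist_force: [-0.4, 0.5, -4.3]
gripper_width: 0.503
time_s: 9.4
tcp_pos: [0.6333, 0.0879, 0.0429]
ee_rot: [[-0.996, -0.085, -0.0], [-0.085, 0.996, -0.0], [0.0, -0.0, -1.0]]
wrist_force: [0.2, -0.3, -3.7]
gripper_width: 0.501
time_s: 9.6
tcp_pos: [0.6335, 0.0879, 0.0427]
ee_rot: [[-0.996, -0.086, 0.0], [-0.086, 0.996, -0.0], [-0.0, -0.0, -1.0]]
wrist_force: [-1.5, -0.2, 0.5]
gripper_width: 0.501
```

Contact is made (load gone from the wrist). Release slowly and lift.

```bash
python3 -m crank '[[0,[0,0,0],[0,0,0]],[-0.2,[0,0,0],[0,0,0]],[-0.5,[0,0,0],[0,0,0]],[-1,[0,0,0],[0,0,0]],[-1,[0,0,0],[0,0,0]],[-1,[0,0,0],[0,0,0]],[-1,[0,0,0],[0,0,0]]]'; python3 -m crank '[[-1,[0,0,-0.1],[0,0,0]],[-1,[0,0,-0.3],[0,0,0]],[-1,[0,0,-0.4],[0,0,0]],[-1,[0,0,-0.4],[0,0,0]],[-1,[0,0,-0.4],[0,0,0]],[-1,[0,0,-0.2],[0,0,0]]]'; python3 - <<'E'
from h import *
s=cap('side');grid(s['img'],255,130,365,240,6,'si6')
s=cap('scene');grid(s['img'],165,170,275,270,6,'sc6')
s=cap('wrist','w6')
E
python3 go.py .531 .3465 .1 70
```

```text
time_s: 10.3
tcp_pos: [0.6335, 0.0879, 0.042]
ee_rot: [[-0.996, -0.086, 0.0], [-0.086, 0.996, 0.0], [-0.0, 0.0, -1.0]]
wrist_force: [-0.0, 0.6, 0.5]
gripper_width: 0.948
time_s: 10.9
tcp_pos: [0.635, 0.088, 0.2278]
ee_rot: [[-0.996, -0.086, 0.008], [-0.086, 0.996, 0.002], [-0.008, 0.001, -1.0]]
wrist_force: [0.6, 0.3, 0.0]
gripper_width: 1.002
jaw yaw 94.9 world turn -24.9 wz frac 0.553 tilt 0.26 g 1.0 F [-0.3  0.4 -1.2] j [  22.4   23.3    2.7   -0.   -69.1 -107.5]
now [0.634  0.0881 0.2245] shift after turn /100mm [1.857 2.074 1.24 ] before [0.811 2.66  1.245] t 11.05
```

View pics/si6.png

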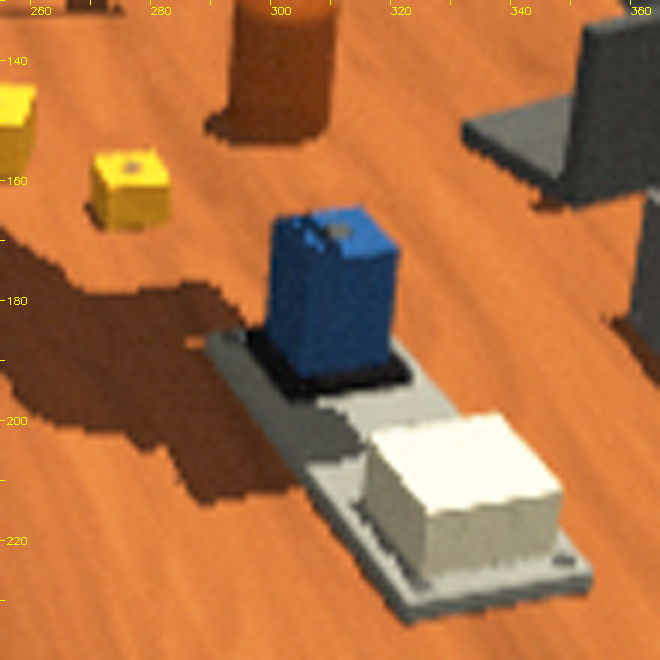

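View pics/sc6.png

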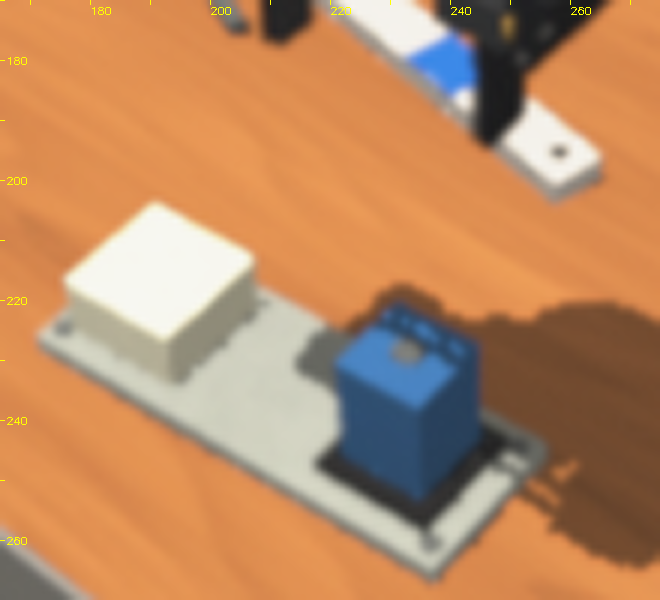

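View pics/w6.png

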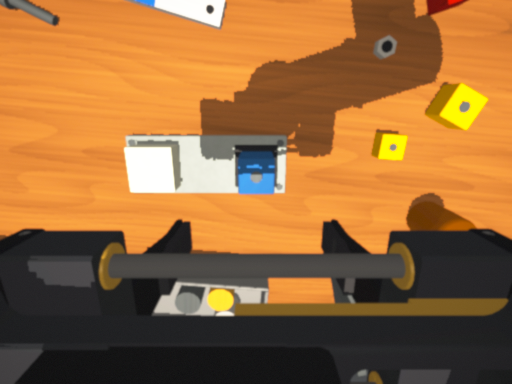

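```bash
python3 - <<'E'
from h import *
sc,si,w=cap('scene'),cap('side'),cap('wrist')
print(tri([sc,si,w],[(232.7,228.3),(311.7,168.3),(256.5,177.5)]),onz(w,(256.5,177.5),.08))
y=[(465/1,106)];
print('yel hole w',onz(w,(464.5,106.5),.035))
grid(w['img'],110,120,300,200,4,'w6a');grid(w['img'],360,70,500,170,5,'w6b')
E
```

```text
(array([0.63237628, 0.08792687, 0.07896239]), [np.float64(0.0005191918546039938), np.float64(0.0035278584720678462), np.float64(0.0032430455207308317)]) [0.62880948 0.08818163 0.08      ]
yel hole w [0.52631324 0.34073255 0.035     ]
```

View pics/w6a.png

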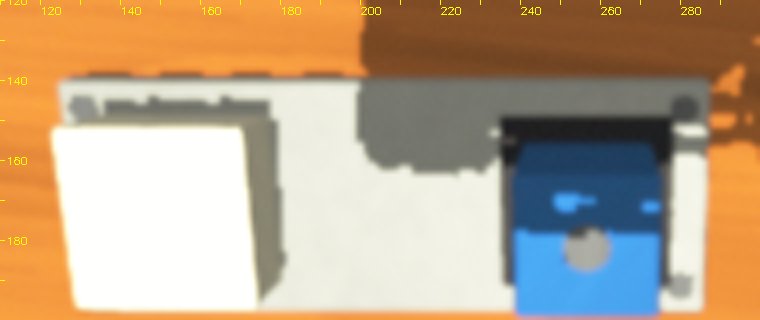

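View pics/w6b.png

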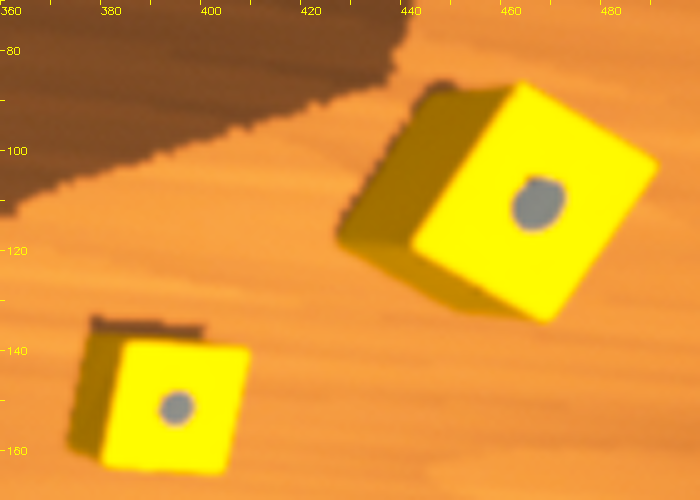

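```bash
python3 - <<'E'
from h import *
sc,si,w=cap('scene'),cap('side'),cap('wrist')
A=lambda p:np.array(p)/4+[110,120]
B=lambda p:np.array(p)/5+[360,70]
print('blue',tri([sc,si,w],[(232.7,228.3),(311.7,168.3),A((586,249))]),onz(w,A((586,249)),.08))
print('plate',[onz(w,A(p),.012)[:2].round(4) for p in [(58,79),(710,79),(704,311)]])
H=[onz(w,A(p),.045)[:2] for p in [(52,127),(243,127),(259,307),(76,309)]];print('high',np.round(H,4).tolist(),np.mean(H,0))
print('yel hole',onz(w,B((538,203)),.035), tri([sc,si,w],[np.array([711,297])/4+[165,195],np.array([265,58])/5+[200,135],B((538,203))]))
Y=[onz(w,B(p),.035)[:2] for p in [(521,83),(658,165),(549,320),(412,244)]];print(np.round(Y,4).tolist(),np.mean(Y,0))
for a,b in [(0,1),(3,2),(0,3),(1,2)]:
    d=Y[b]-Y[a];print(np.degrees(np.arctan2(d[1],d[0])),np.linalg.norm(d))
E
```

```text
blue (array([0.63445828, 0.08848891, 0.07987004]), [np.float64(0.001581417297547172), np.float64(0.0016664241746163328), np.float64(0.00016992024651951392)]) [0.63426609 0.08841315 0.08      ]
plate [array([ 0.6072, -0.0962]), array([0.5878, 0.1273]), array([0.6713, 0.1351])]
high [[0.618, -0.0831], [0.6128, -0.0227], [0.6725, -0.0176], [0.6784, -0.0784]] [ 0.6454016  -0.05043795]
yel hole [0.53067587 0.34511623 0.035     ] (array([0.53075344, 0.34605596, 0.03408521]), [np.float64(0.0009561975947528484), np.float64(0.0009710111076598663), np.float64(0.00025033158025540185)])
[[0.5036, 0.3323], [0.5193, 0.3721], [0.5585, 0.3568], [0.5431, 0.3164]] [0.53111734 0.3444029 ]
68.47247388708978 0.0427714545544334
69.10231243365563 0.04321646629798249
-21.858095220919527 0.04261137379514384
-21.26025380251194 0.042136064512386814
```

```bash
python3 - <<'E'
from h import *
w=cap('wrist')
p=onz(w,np.array([178,407])/5+[360,70],.025);d=p[:2]-[.531,.345];a=np.radians(68.8);print(p,d@[np.cos(a),np.sin(a)],d@[-np.sin(a),np.cos(a)])
E
python3 go.py .531 .345 .1 68.8
```

```text
[0.58983695 0.27251587 0.025     ] -0.046301797383423215 -0.08106712988521506
jaw yaw 94.9 world turn -26.1 wz frac 0.58 tilt 0.14 g 1.001 F [ 0.  -1.   0.9] j [  22.4   23.6    2.5   -0.   -69.1 -107.5]
now [0.633  0.0878 0.2207] shift after turn /100mm [1.879 2.03  1.21 ] before [0.794 2.651 1.208] t 11.4
```

```bash
python3 - <<'E'
from h import *
si,sc=cap('side'),cap('scene');print('bottle',onz(si,(302,151),0),onz(sc,(309,334),0))
E
python3 -m crank '[[-1,[0.07,0.2,0],[0,0,0]],[-1,[0.1,0.35,0],[0,0,0]],[-1,[0.12,0.4,0],[0,0,0]],[-1,[0.12,0.4,0],[0,0,0]],[-1,[0.12,0.4,0],[0,0,0]],[-1,[0.12,0.4,0],[0,0,0]],[-1,[0.1,0.35,0],[0,0,0]],[-1,[0.04,0.15,0],[0,0,0]]]'; python3 -m crank '[[-1,[0,0,0],[0,0,0.18]],[-1,[0,0,0],[0,0,0.18]],[-1,[0,0,0],[0,0,0.18]],[-1,[0,0,0],[0,0,0.04]],[-1,[0,0,0],[0,0,0]]]';python3 go.py .531 .345 .1 68.8
```

```text
bottle [0.69755755 0.35319951 0.        ] [0.70084718 0.3700684  0.        ]
time_s: 12.3
tcp_pos: [0.5307, 0.348, 0.2217]
ee_rot: [[-0.996, -0.089, -0.0], [-0.089, 0.996, 0.0], [0.0, 0.0, -1.0]]
wrist_force: [0.7, 0.4, -0.3]
gripper_width: 1.004
time_s: 12.8
tcp_pos: [0.5322, 0.3447, 0.2218]
ee_rot: [[-0.932, 0.362, -0.0], [0.362, 0.932, -0.0], [0.0, -0.001, -1.0]]
wrist_force: [-0.7, 0.1, 0.1]
gripper_width: 1.002
jaw yaw 68.78 world turn 0.02 wz frac -0.0 tilt 0.03 g 1.002 F [-0.7  0.1  0.1] j [  47.5   23.     1.8    0.   -68.8 -158.7]
now [0.5322 0.3447 0.2218] shift after turn /100mm [ 1.200e-02 -1.000e-03  1.218e+00] before [ 1.200e-02 -1.000e-03  1.218e+00] t 12.8
```

```bash
python3 -m crank '[[-1,[0.01,0,0.2],[0,0,0]],[-1,[0,0,0.4],[0,0,0]],[-1,[0,0,0.4],[0,0,0]],[-1,[0,0,0.4],[0,0,0]],[-1,[0,0,0.2],[0,0,0]],[-1,[0,0,0.1],[0,0,0]],[-1,[0,0,0],[0,0,0]],[-1,[0,0,0],[0,0,0]]]';python3 go.py .531 .345 .006 68.8; python3 -c "
from h import *
cap('wrist','w7')"
```

```text
time_s: 13.6
tcp_pos: [0.532, 0.3461, 0.0533]
ee_rot: [[-0.933, 0.361, 0.002], [0.361, 0.933, 0.001], [-0.001, 0.002, -1.0]]
wrist_force: [-0.4, 0.5, 0.1]
gripper_width: 1.004
jaw yaw 68.83 world turn -0.03 wz frac 0.001 tilt 0.13 g 1.004 F [-0.4  0.5  0.1] j [  47.6   31.9   -9.8    0.   -48.2 -158.8]
now [0.532  0.3461 0.0533] shift after turn /100mm [ 0.006 -0.015  0.473] before [ 0.006 -0.015  0.473] t 13.6
```

View pics/w7.png

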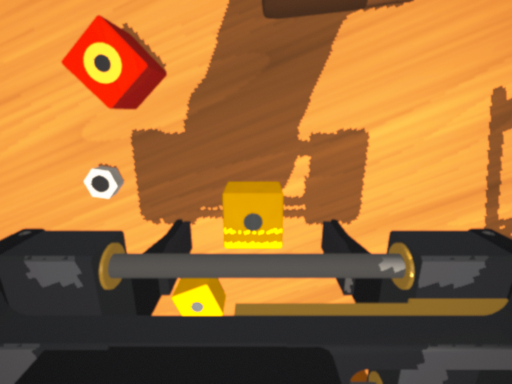

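```bash
python3 - <<'E'
from h import *
w=cap('wrist');print(onz(w,(252.5,222.5),.035))
# red guide bush
print('red',onz(w,(102.5,63),.04))
E
python3 -m crank '[[-1,[0.005,-0.01,0.15],[0,0,0]],[-1,[0,0,0.2],[0,0,0]],[-1,[0,0,0.11],[0,0,0]],[-1,[0,0,0.01],[0,0,0]],[-1,[0,0,0],[0,0,0]]]';python3 go.py .531 .345 .006 68.8
```

```text
[0.53231003 0.3442136  0.035     ]
red [0.40050794 0.29851186 0.04      ]
time_s: 14.2
tcp_pos: [0.5307, 0.3452, 0.0057]
ee_rot: [[-0.932, 0.361, 0.001], [0.361, 0.932, 0.001], [-0.001, 0.001, -1.0]]
wrist_force: [0.0, -0.2, 1.4]
gripper_width: 1.001
jaw yaw 68.83 world turn -0.03 wz frac 0.001 tilt 0.06 g 1.001 F [ 0.  -0.2  1.4] j [  47.7   35.2  -12.     0.   -42.7 -158.9]
now [0.5307 0.3452 0.0057] shift after turn /100mm [-0.003 -0.    -0.003] before [-0.003 -0.    -0.003] t 14.2
```

```bash
python3 -m crank '[[1,[0,0,0],[0,0,0]],[1,[0,0,0],[0,0,0]],[1,[0,0,0],[0,0,0]],[1,[0,0,0],[0,0,0]],[1,[0,0,0],[0,0,0]],[1,[0,0,0],[0,0,0]],[1,[0,0,0],[0,0,0]],[1,[0,0,0],[0,0,0]]]';python3 -m crank '[[1,[0,0,0],[0,0,0]],[1,[0,0,0],[0,0,0]]]'; python3 -m crank '[[1,[0,0,-0.05],[0,0,0]],[1,[0,0,-0.1],[0,0,0]],[1,[0,0,-0.2],[0,0,0]],[1,[0,0,-0.3],[0,0,0]],[1,[0,0,-0.3],[0,0,0]],[1,[0,0,-0.3],[0,0,0]],[1,[0,0,-0.2],[0,0,0]],[1,[0,0,-0.1],[0,0,0]]]'; python3 go.py .6453 -.0506 .16 94.9
```

```text
time_s: 15.0
tcp_pos: [0.5302, 0.3446, 0.0051]
ee_rot: [[-0.932, 0.362, -0.0], [0.362, 0.932, -0.0], [0.0, -0.0, -1.0]]
wrist_force: [-0.6, -0.2, 0.3]
gripper_width: 0.503
time_s: 15.2
tcp_pos: [0.5302, 0.3447, 0.0051]
ee_rot: [[-0.932, 0.362, -0.0], [0.362, 0.932, -0.0], [0.0, -0.0, -1.0]]
wrist_force: [0.3, -0.4, 0.6]
gripper_width: 0.506
time_s: 16.0
tcp_pos: [0.531, 0.3455, 0.1633]
ee_rot: [[-0.932, 0.361, 0.003], [0.361, 0.932, 0.003], [-0.002, 0.004, -1.0]]
wrist_force: [-0.4, 0.5, -1.4]
gripper_width: 0.505
jaw yaw 68.82 world turn 26.08 wz frac -0.58 tilt 0.28 g 0.505 F [-0.4  0.5 -1.4] j [  47.7   25.3   -3.3    0.   -61.1 -158.9]
now [0.531  0.3455 0.1633] shift after turn /100mm [-0.8   -4.044  0.016] before [-2.497 -3.281  0.023] t 16.0
```

```bash
python3 -m crank '[[1,[0,0,0],[0,0,-0.12]],[1,[0,0,0],[0,0,-0.16]],[1,[0,0,0],[0,0,-0.16]],[1,[0,0,0],[0,0,-0.14]],[1,[-0.02,-0.1,0],[0,0,0]],[1,[-0.04,-0.2,0],[0,0,0]],[1,[-0.06,-0.3,0],[0,0,0]],[1,[-0.08,-0.4,0],[0,0,0]]]'; python3 -m crank '[[1,[-0.09,-0.45,0],[0,0,0]],[1,[-0.09,-0.45,0],[0,0,0]],[1,[-0.09,-0.45,0],[0,0,0]],[1,[-0.09,-0.45,0],[0,0,0]],[1,[-0.08,-0.4,0],[0,0,0]],[1,[-0.06,-0.3,0],[0,0,0]],[1,[-0.05,-0.25,0],[0,0,0]],[1,[-0.03,-0.15,0],[0,0,0]]]';  python3 -m crank '[[1,[0,0,0],[0,0,0]],[1,[0,0,0],[0,0,0]]]'; python3 go.py .6453 -.0506 .12 94.9; python3 -c "
from h import *
cap('wrist','w8')"
```

```text
time_s: 16.8
tcp_pos: [0.5588, 0.2453, 0.1598]
ee_rot: [[-0.996, -0.085, -0.0], [-0.085, 0.996, -0.0], [0.0, -0.0, -1.0]]
wrist_force: [1.1, -0.1, -1.9]
gripper_width: 0.506
time_s: 17.6
tcp_pos: [0.6409, -0.0407, 0.1597]
ee_rot: [[-0.997, -0.081, -0.001], [-0.081, 0.997, -0.0], [0.001, -0.0, -1.0]]
wrist_force: [0.2, 0.4, -2.0]
gripper_width: 0.504
time_s: 17.8
tcp_pos: [0.6408, -0.0376, 0.1598]
ee_rot: [[-0.996, -0.084, -0.001], [-0.084, 0.996, 0.0], [0.001, 0.0, -1.0]]
wrist_force: [0.5, -0.1, -2.3]
gripper_width: 0.501
jaw yaw 94.82 world turn 0.08 wz frac -0.002 tilt 0.05 g 0.501 F [ 0.5 -0.1 -2.3] j [ 11.1  26.4  -2.   -0.  -61.7 -96.2]
now [ 0.6408 -0.0376  0.1598] shift after turn /100mm [-0.034 -0.134  0.398] before [-0.034 -0.134  0.398] t 17.8
```

View pics/w8.png

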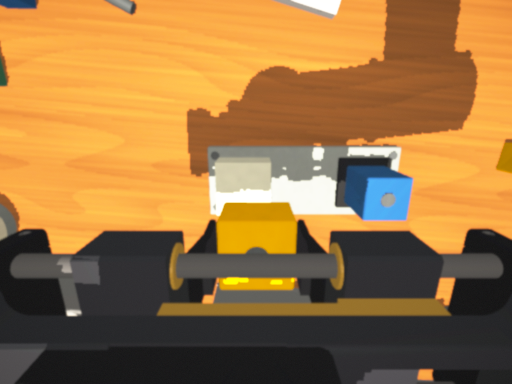

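```bash
python3 -m crank '[[1,[-0.014,-0.06,0],[0,0,0]],[1,[-0.02,-0.074,0.05],[0,0,0]],[1,[0,0,0.2],[0,0,0]],[1,[0,0,0.25],[0,0,0]],[1,[0,0,0.25],[0,0,0]],[1,[0,0,0.18],[0,0,0]],[1,[0,0,0.06],[0,0,0]],[1,[0,0,0],[0,0,0]]]';python3 -m crank '[[1,[0,0,0.03],[0,0,0]],[1,[0,0,0],[0,0,0]]]'; python3 go.py .6453 -.0506 .0501 94.9; python3 - <<'E'
from h import *
s=cap('side');grid(s['img'],255,130,365,240,6,'si9')
s=cap('scene');grid(s['img'],165,170,275,270,6,'sc9')
E
```

```text
time_s: 18.65
tcp_pos: [0.6454, -0.0502, 0.06]
ee_rot: [[-0.996, -0.086, -0.002], [-0.086, 0.996, -0.0], [0.002, -0.0, -1.0]]
wrist_force: [-0.5, -0.0, -1.3]
gripper_width: 0.502
time_s: 18.85
tcp_pos: [0.6465, -0.0501, 0.0589]
ee_rot: [[-0.996, -0.086, 0.002], [-0.086, 0.996, 0.0], [-0.002, 0.0, -1.0]]
wrist_force: [-0.9, 0.4, -2.0]
gripper_width: 0.503
jaw yaw 94.91 world turn -0.01 wz frac 0.0 tilt 0.09 g 0.503 F [-0.9  0.4 -2. ] j [  9.8  32.6  -7.3   0.  -49.9 -94.9]
now [ 0.6465 -0.0501  0.0589] shift after turn /100mm [ 0.012 -0.004  0.088] before [ 0.012 -0.004  0.088] t 18.85
```

View pics/si9.png

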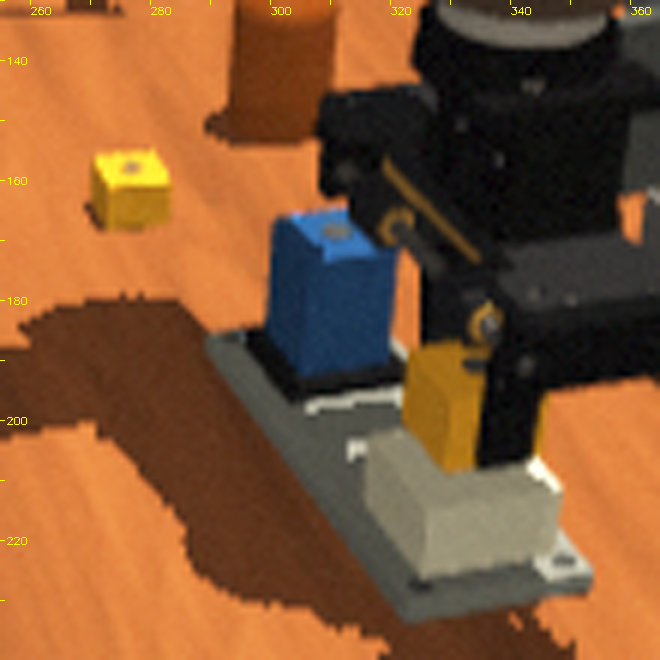

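View pics/sc9.png

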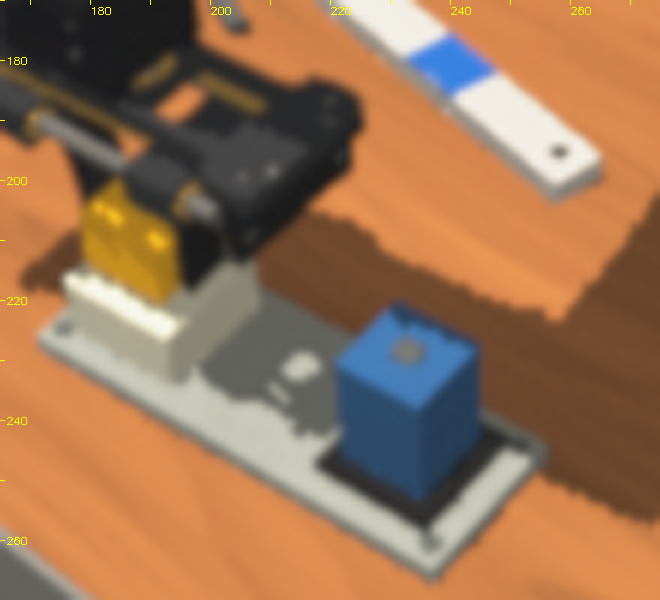

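Aligned over the white seat. Lower in small steps.

```bash
python3 -m crank '[[1,[0.005,0,0.04],[0,0,0]],[1,[0,0,0.02],[0,0,0]],[1,[0,0,0],[0,0,0]],[1,[0,0,0],[0,0,0]]]'|grep -E "tcp|force";python3 -m crank '[[1,[0,0,0.01],[0,0,0]],[1,[0,0,0],[0,0,0]]]'|grep -E "tcp|force";python3 -m crank '[[1,[0,0,0.01],[0,0,0]],[1,[0,0,0],[0,0,0]]]'|grep -E "tcp|force"
```

```text
tcp_pos: [0.6454, -0.0503, 0.0519]
wrist_force: [0.5, -0.2, -2.3]
tcp_pos: [0.6453, -0.0502, 0.0509]
wrist_force: [-0.4, -0.2, -2.0]
tcp_pos: [0.6455, -0.0502, 0.0501]
wrist_force: [0.2, 0.3, -1.4]
```

```bash
python3 -m crank '[[1,[0,0,0.008],[0,0,0]],[1,[0,0,0],[0,0,0]]]'|grep -E "tcp|force"; python3 -m crank '[[0,[0,0,0],[0,0,0]],[-0.2,[0,0,0],[0,0,0]],[-0.5,[0,0,0],[0,0,0]],[-1,[0,0,0],[0,0,0]],[-1,[0,0,0],[0,0,0]],[-1,[0,0,0],[0,0,0]],[-1,[0,0,0],[0,0,0]]]'; python3 -m crank '[[-1,[0,0,-0.1],[0,0,0]],[-1,[0,0,-0.3],[0,0,0]],[-1,[0,0,-0.4],[0,0,0]],[-1,[0,0,-0.4],[0,0,0]],[-1,[0,0,-0.4],[0,0,0]],[-1,[0,0,-0.2],[0,0,0]],[-1,[0,0,0],[0,0,0]],[-1,[0,0,0],[0,0,0]]]'; python3 - <<'E'
from h import *
s=cap('side');grid(s['img'],255,130,365,240,6,'si10')
s=cap('scene');grid(s['img'],165,170,275,270,6,'sc10')
s=cap('wrist');grid(s['img'],180,120,410,220,3,'w10')
E
python3 go.py .43 -.067 .1 169.9
```

```text
tcp_pos: [0.6455, -0.0502, 0.0501]
wrist_force: [-1.9, 0.7, 3.7]
time_s: 20.65
tcp_pos: [0.6454, -0.0502, 0.0491]
ee_rot: [[-0.996, -0.086, -0.0], [-0.086, 0.996, -0.0], [0.0, -0.0, -1.0]]
wrist_force: [0.4, 0.3, -0.4]
gripper_width: 0.95
time_s: 21.45
tcp_pos: [0.645, -0.05, 0.2296]
ee_rot: [[-0.996, -0.085, 0.001], [-0.085, 0.996, 0.001], [-0.001, 0.001, -1.0]]
wrist_force: [-0.3, 0.7, -1.4]
gripper_width: 0.998
jaw yaw 94.9 world turn 75.0 wz frac -1.667 tilt 0.19 g 1.0 F [-0.3 -0.3 -0. ] j [  9.8  24.1   4.3  -0.  -70.5 -94.9]
now [ 0.6445 -0.0502  0.2275] shift after turn /100mm [0.537 2.082 1.277] before [2.147 0.016 1.282] t 21.6
```

View pics/si10.png

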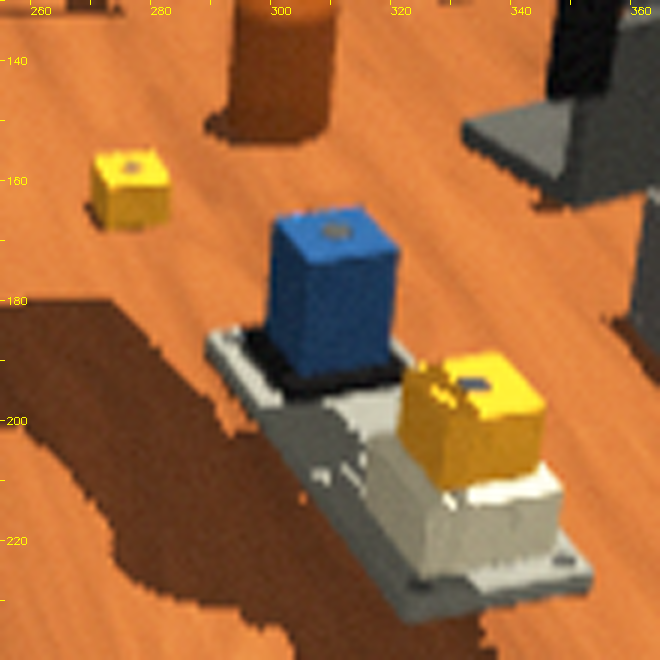

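View pics/sc10.png

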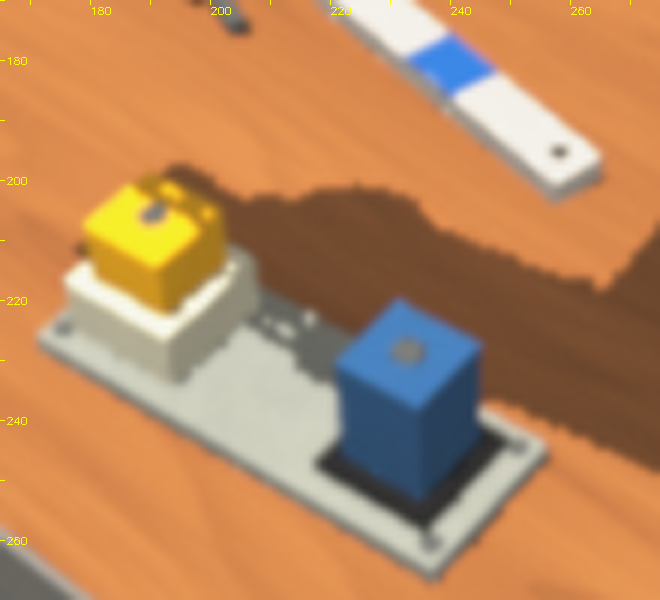

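View pics/w10.png

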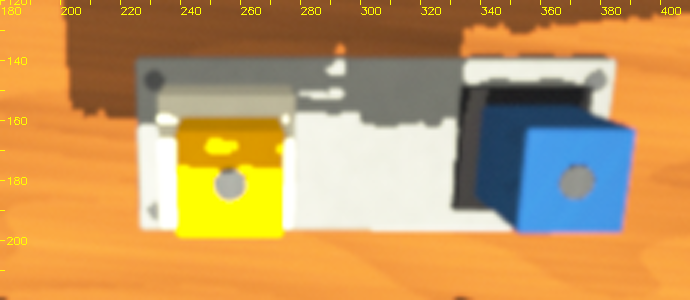

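```bash
python3 -m crank '[[-1,[0,0,0],[0,0,-0.185]],[-1,[0,0,0],[0,0,-0.185]],[-1,[0,0,0],[0,0,-0.185]],[-1,[0,0,0],[0,0,-0.185]],[-1,[0,0,0],[0,0,-0.185]],[-1,[0,0,0],[0,0,-0.185]],[-1,[0,0,0],[0,0,-0.185]],[-1,[0,0,0],[0,0,-0.185]]]' >/dev/null;  python3 -m crank '[[-1,[0,0,0],[0,0,-0.187]],[-1,[0,0,0],[0,0,0]],[-1,[0,0,0],[0,0,0]]]' ; python3 - <<'E'
from h import *
sc,si,w=cap('scene'),cap('side'),cap('wrist','w11')
print('yel',tri([sc,si],[(190.3,205.3),(333.8,194)]),'blue',tri([sc,si],[(232.7,228.3),(311.3,168.5)]))
E
python3 go.py .44 0 .2 169.9
```

```text
time_s: 22.7
tcp_pos: [0.645, -0.0503, 0.2282]
ee_rot: [[-0.178, -0.984, -0.002], [-0.984, 0.178, -0.0], [0.001, 0.002, -1.0]]
wrist_force: [-0.5, -0.7, -0.0]
gripper_width: 0.996
yel (array([ 0.64547517, -0.04978747,  0.07976215]), [np.float64(0.0005926562712245101), np.float64(0.0005926562712245182)]) blue (array([0.6338197 , 0.08837191, 0.0793557 ]), [np.float64(0.0012294755066036864), np.float64(0.0012294755066035931)])
jaw yaw 169.82 world turn 0.08 wz frac -0.002 tilt 0.04 g 1.003 F [-0.2  0.1  0.3] j [  9.8  24.    4.5  -0.  -70.5 -20. ]
now [ 0.6453 -0.0503  0.2289] shift after turn /100mm [-0.135  2.109  0.29 ] before [-0.132  2.109  0.29 ] t 22.85
```

```bash
python3 -m crank '[[-1,[-0.02,0.25,0],[0,0,0]],[-1,[-0.02,0.4,0],[0,0,0]],[-1,[-0.02,0.4,0],[0,0,0]],[-1,[-0.02,0.4,0],[0,0,0]],[-1,[-0.02,0.4,0],[0,0,0]],[-1,[-0.03,0.26,0],[0,0,0]],[-1,[0,0,0],[0,0,0]],[-1,[0,0,0],[0,0,0]]]'; python3 - <<'E'
from h import *
w=cap('wrist','w12')
grid(w['img'],150,0,360,240,3,'w12a')
E
python3 go.py .43 -.067 .2 169.9
```

```text
time_s: 23.65
tcp_pos: [0.4402, -0.0003, 0.2299]
ee_rot: [[-0.175, -0.985, 0.002], [-0.985, 0.175, 0.0], [-0.001, -0.002, -1.0]]
wrist_force: [-0.4, 0.9, 0.1]
gripper_width: 1.002
jaw yaw 169.91 world turn -0.01 wz frac 0.0 tilt 0.09 g 1.0 F [ 1.  -0.3 -0.8] j [ 21.2   3.3 -23.2   0.  -63.4 -31.3]
now [ 4.407e-01 -4.000e-04  2.297e-01] shift after turn /100mm [ 0.675 -0.011  0.297] before [ 0.675 -0.011  0.297] t 23.7
```

View pics/w12a.png

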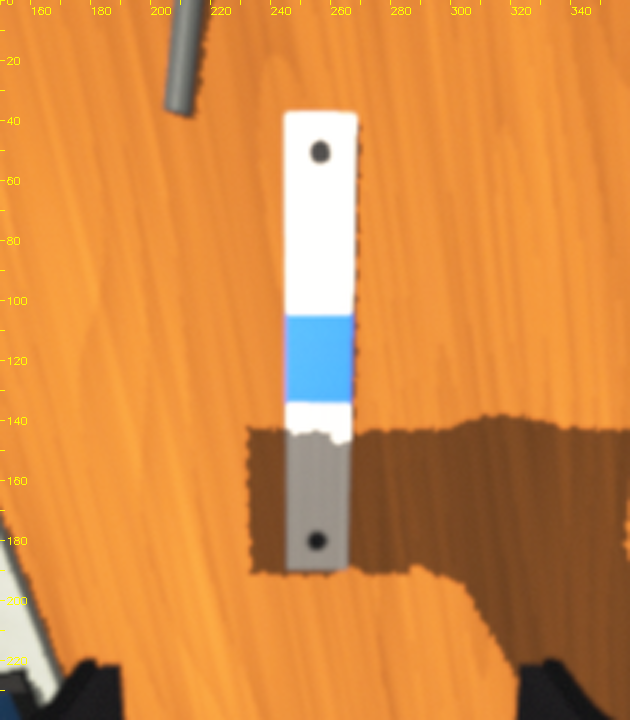

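```bash
python3 - <<'E'
from h import *
w=cap('wrist');sc=cap('scene');si=cap('side')
A=lambda p:np.array(p)/3+[150,0]
c=A((319,358.5));print(onz(w,c,.016))
h1,h2=onz(w,A((320,152)),.016),onz(w,A((317,541)),.016);d=h2-h1;print(h1,h2,(h1+h2)/2,np.degrees(np.arctan2(d[1],d[0]))-90)
a,b=A((320,112)),A((317,570));print((onz(w,a,.016)+onz(w,b,.016))/2)
for cam,n in((sc,'scene'),(si,'side')):
  for q in blobs(cam,'blue',30):print(n,np.round(q[:3],1))
for nm,cam in(('sc',sc),('si',si)):
  p=proj(cam,np.array([.430,-.067,.016]));print(nm,p)
E
```

```text
[ 0.43005939 -0.06733161  0.016     ]
[ 0.41484597 -0.1507679   0.016     ] [0.44596931 0.01689888 0.016     ] [ 0.43040764 -0.06693451  0.016     ] -10.515904726550772
[ 0.43037684 -0.06715404  0.016     ]
scene [232.7 236.6 474.5]
scene [216.9 125.  389.5]
scene [180.  154.8  99. ]
scene [239.6 180.4  49. ]
side [ 194.   301.9 1809. ]
side [ 114.3   84.4 1688. ]
side [309.6 178.3 451. ]
side [288.4 292.3 418.5]
side [247.5 230.   88. ]
sc [239.99096165 180.40439329]
si [247.55731363 229.56934736]
```

```bash
python3 -m crank '[[-1,[0.2,0,0.1],[0,0,0.007]],[-1,[0.3,0,0.3],[0,0,0]],[-1,[0.17,0,0.4],[0,0,0]],[-1,[0,0,0.4],[0,0,0]],[-1,[0,0,0.4],[0,0,0]],[-1,[0,0,0.2],[0,0,0]],[-1,[0,0,0],[0,0,0]],[-1,[0,0,0],[0,0,0]]]'; python3 -c "
from h import *
cap('wrist','w13')"; python3 go.py .4302 -.0671 .003 169.6
```

```text
time_s: 24.65
tcp_pos: [0.4288, -0.0666, 0.0493]
ee_rot: [[-0.181, -0.984, -0.0], [-0.984, 0.181, -0.0], [0.001, 0.0, -1.0]]
wrist_force: [0.1, -0.6, -0.0]
gripper_width: 1.005
jaw yaw 169.61 world turn -0.01 wz frac 0.0 tilt 0.1 g 1.002 F [ 0.  -0.2 -0.4] j [ 12.8  16.6 -38.4   0.  -34.9 -23.2]
now [ 0.4293 -0.0664  0.05  ] shift after turn /100mm [ 0.006 -0.009  0.47 ] before [ 0.006 -0.009  0.47 ] t 24.7
```

View pics/w13.png

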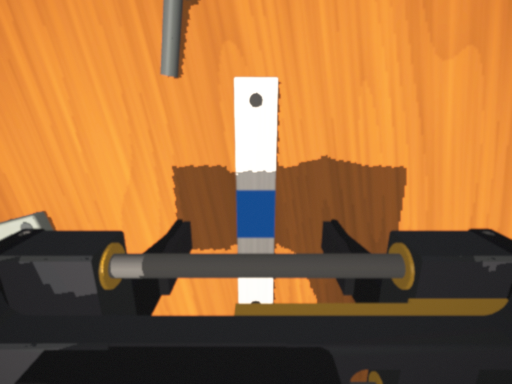

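```bash
python3 -m crank '[[-1,[0.006,-0.009,0.15],[0,0,0]],[-1,[0,0,0.2],[0,0,0]],[-1,[0,0,0.1],[0,0,0]],[-1,[0,0,0.02],[0,0,0]],[-1,[0,0,0],[0,0,0]],[1,[0,0,0],[0,0,0]],[1,[0,0,0],[0,0,0]],[1,[0,0,0],[0,0,0]]]';python3 -m crank '[[1,[0,0,0],[0,0,0]],[1,[0,0,0],[0,0,0]],[1,[0,0,0],[0,0,0]],[1,[0,0,0],[0,0,0]],[1,[0,0,0],[0,0,0]],[1,[0,0,0],[0,0,0]],[1,[0,0,0],[0,0,0]],[1,[0,0,0],[0,0,0]]]'
```

```text
time_s: 25.5
tcp_pos: [0.4291, -0.0671, 0.0028]
ee_rot: [[-0.18, -0.984, 0.001], [-0.984, 0.18, 0.0], [-0.0, -0.001, -1.0]]
wrist_force: [-0.4, 0.3, -0.9]
gripper_width: 0.812
time_s: 26.3
tcp_pos: [0.4289, -0.0671, 0.0022]
ee_rot: [[-0.18, -0.984, 0.0], [-0.984, 0.18, 0.0], [-0.0, -0.0, -1.0]]
wrist_force: [0.9, -1.0, -1.1]
gripper_width: 0.341
```

```bash
python3 -m crank '[[1,[0,0,-0.04],[0,0,0]],[1,[0,0,-0.08],[0,0,0]],[1,[0,0,-0.15],[0,0,0]],[1,[0,0,-0.25],[0,0,0]],[1,[0,0,-0.3],[0,0,0]],[1,[0,0,-0.3],[0,0,0]],[1,[0,0,-0.25],[0,0,0]],[1,[0,0,-0.15],[0,0,0]]]';python3 -m crank '[[1,[0,0,-0.05],[0,0,-0.05]],[1,[0,0,0],[0,0,-0.1]],[1,[0,0,0],[0,0,-0.1]],[1,[0,0,0],[0,0,-0.09]],[1,[0,0,0],[0,0,0]],[1,[0,0,0],[0,0,0]]]'; python3 go.py .6393 .0192 .15 184.9; python3 -c "
from h import *
cap('scene','sc14');cap('side','si14')"
```

```text
time_s: 27.1
tcp_pos: [0.4288, -0.0671, 0.1567]
ee_rot: [[-0.18, -0.984, 0.003], [-0.984, 0.18, 0.001], [-0.001, -0.003, -1.0]]
wrist_force: [1.4, 0.0, -3.7]
gripper_width: 0.341
time_s: 27.7
tcp_pos: [0.4281, -0.0672, 0.1593]
ee_rot: [[0.084, -0.996, -0.001], [-0.996, -0.084, 0.0], [-0.0, 0.001, -1.0]]
wrist_force: [-0.5, -0.3, -3.1]
gripper_width: 0.341
jaw yaw -175.19 world turn 0.09 wz frac -0.002 tilt 0.03 g 0.341 F [-0.5 -0.3 -3.1] j [ 12.7   6.9 -30.4  -0.  -52.7  -7.9]
now [ 0.4281 -0.0672  0.1593] shift after turn /100mm [-0.68  -2.178  0.092] before [-0.684 -2.177  0.092] t 27.7
```

View pics/si14.png

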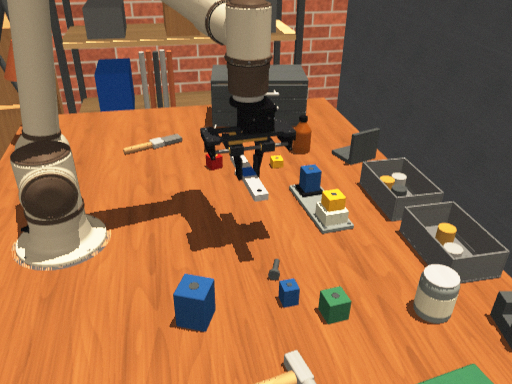

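View pics/sc14.png

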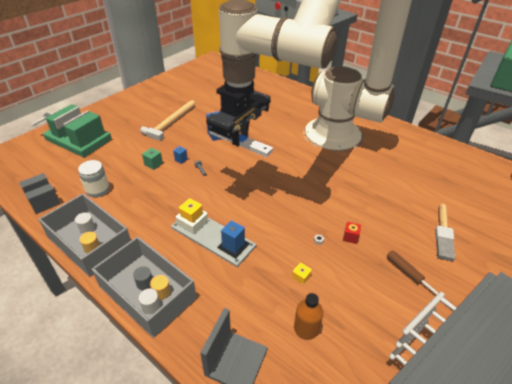

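```bash
python3 -m crank '[[1,[-0.03,-0.1,0],[0,0,0]],[1,[-0.05,-0.18,0],[0,0,0]],[1,[-0.08,-0.25,0],[0,0,0]],[1,[-0.1,-0.3,0],[0,0,0]],[1,[-0.1,-0.3,0],[0,0,0]],[1,[-0.1,-0.3,0],[0,0,0]],[1,[-0.08,-0.26,0],[0,0,0]],[1,[-0.07,-0.22,0],[0,0,0]]]' >/dev/null;python3 -m crank '[[1,[-0.045,-0.15,0],[0,0,0]],[1,[-0.025,-0.09,0],[0,0,0]],[1,[-0.01,-0.03,0],[0,0,0]],[1,[0,0,0],[0,0,0]],[1,[0,0,0],[0,0,0]]]'; python3 go.py .6393 .0192 .095 184.9; python3 -c "
from h import *
s=cap('side');grid(s['img'],220,110,380,230,5,'si15')
s=cap('scene');grid(s['img'],150,150,280,270,5,'sc15')
cap('wrist','w15')"
```

```text
time_s: 29.1
tcp_pos: [0.6394, 0.02, 0.1592]
ee_rot: [[0.085, -0.996, -0.001], [-0.996, -0.085, -0.0], [-0.0, 0.001, -1.0]]
wrist_force: [0.2, -0.8, -3.0]
gripper_width: 0.342
jaw yaw -175.12 world turn 0.02 wz frac -0.0 tilt 0.04 g 0.342 F [ 0.2 -0.8 -3. ] j [ 16.3  26.2  -2.4  -0.  -61.5 -11.4]
now [0.6394 0.02   0.1592] shift after turn /100mm [0.008 0.001 0.642] before [0.008 0.001 0.642] t 29.1
```

View pics/si15.png

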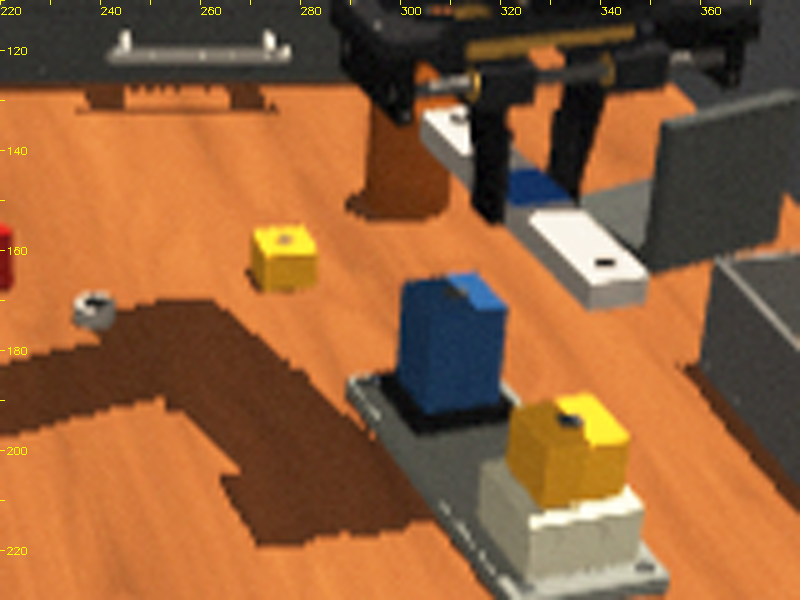

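View pics/sc15.png

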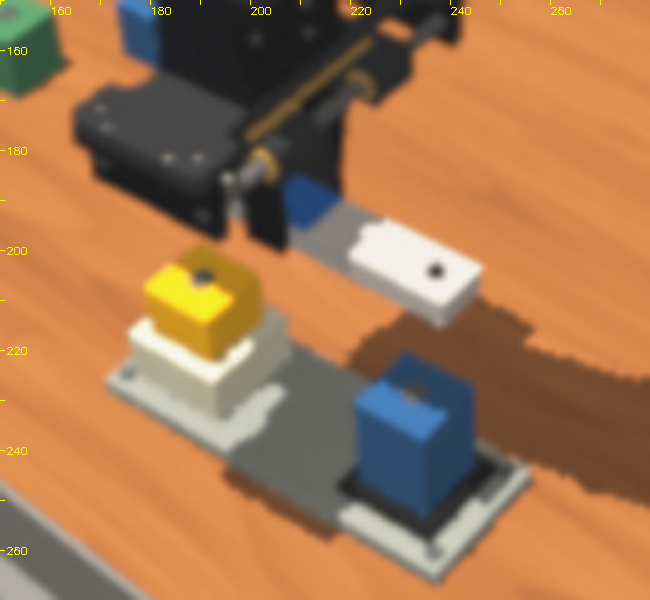

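View pics/w15.png

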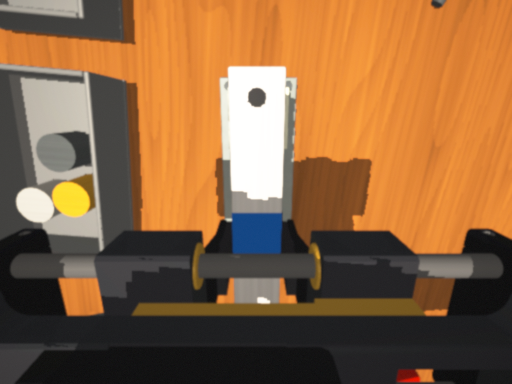

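```bash
python3 - <<'E'
from h import *
sc,si,w=cap('scene'),cap('side'),cap('wrist')
a=tri([sc,si],[(237,204),(312,133.6)]);b=tri([si,w],[(341,187.4),(257,97)]);print(a,b,(a[0]+b[0])/2,onz(sc,(237,204),.173),onz(si,(312,133.6),.173))
E
```

```text
(array([0.63383823, 0.10491195, 0.17301102]), [np.float64(0.0011008856762658437), np.float64(0.0011008856762659467)]) (array([ 0.6504516 , -0.0696304 ,  0.10909312]), [np.float64(0.0026519193177138188), np.float64(0.002651919317713982)]) [0.64214492 0.01764078 0.14105207] [0.63264786 0.10515936 0.173     ] [0.63448216 0.10367498 0.173     ]
```

```bash
python3 - <<'E'
from h import *
sc,si,w=cap('scene'),cap('side'),cap('wrist')
for z in (.173,.165,.155):
  X=np.array([.6466,-.066,z]);print(z,proj(si,X),proj(w,X))
X=np.array([.6393-.0085,.0192+.0996,.173]);print(proj(sc,X))
for n,c in(('scene',sc),('side',si),('wrist',w)):
  for y in(.0996,-.0996): print(n,proj(c,np.array([.6393-.0852*y,.0192+.996*y,.173])))
E
```

```text
0.173 [340.71959861 162.48378205] [259.97771392  95.62879818]
0.165 [340.33693358 165.59655145] [259.78559269  96.46838426]
0.155 [339.86278977 169.45345034] [259.57165459  97.40331187]
[242.03425935 206.29614912]
scene [241.89793197 206.21934079]
scene [177.34438891 173.46403793]
side [308.87113015 131.48689404]
side [343.51648439 165.211527  ]
wrist [258.74733269 365.53512527]
wrist [260.13459657  66.61745835]
```

```bash
python3 -m crank '[[1,[0.006,0,0.1],[0,0,0]],[1,[0,0,0.2],[0,0,0]],[1,[0,0,0.2],[0,0,0]],[1,[0,0,0.12],[0,0,0]],[1,[0,0,0.06],[0,0,0]],[1,[0,0,0.02],[0,0,0]],[1,[0,0,0],[0,0,0]],[1,[0,0,0],[0,0,0]]]'; python3 go.py .6393 .0192 .0822 184.9;python3 -c "
from h import *
s=cap('side');grid(s['img'],250,110,380,230,5,'si16')
s=cap('scene');grid(s['img'],150,150,280,270,5,'sc16')"
```

```text
time_s: 30.35
tcp_pos: [0.6407, 0.0198, 0.0902]
ee_rot: [[0.086, -0.996, 0.002], [-0.996, -0.086, 0.0], [-0.0, -0.002, -1.0]]
wrist_force: [0.3, 0.7, -3.2]
gripper_width: 0.337
jaw yaw -175.08 world turn -0.02 wz frac 0.0 tilt 0.11 g 0.337 F [ 0.3  0.7 -3.2] j [ 16.2  30.   -6.8   0.  -53.  -11.3]
now [0.6407 0.0198 0.0902] shift after turn /100mm [0.004 0.015 0.08 ] before [0.004 0.015 0.08 ] t 30.35
```

View pics/si16.png

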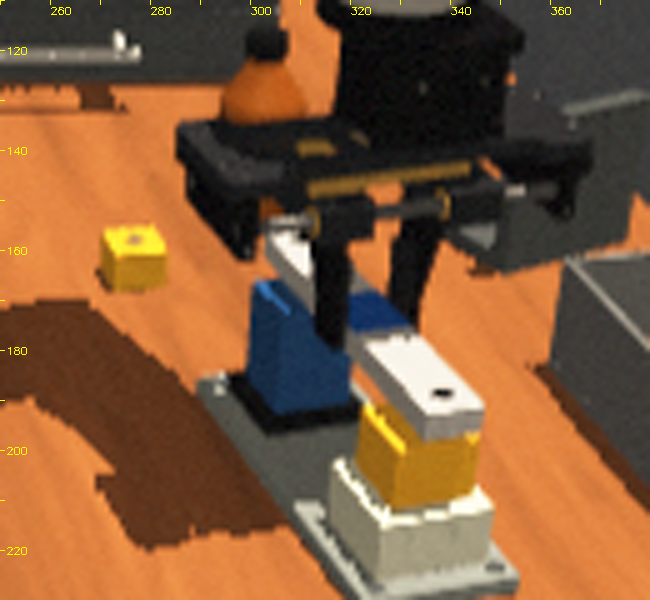

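View pics/sc16.png

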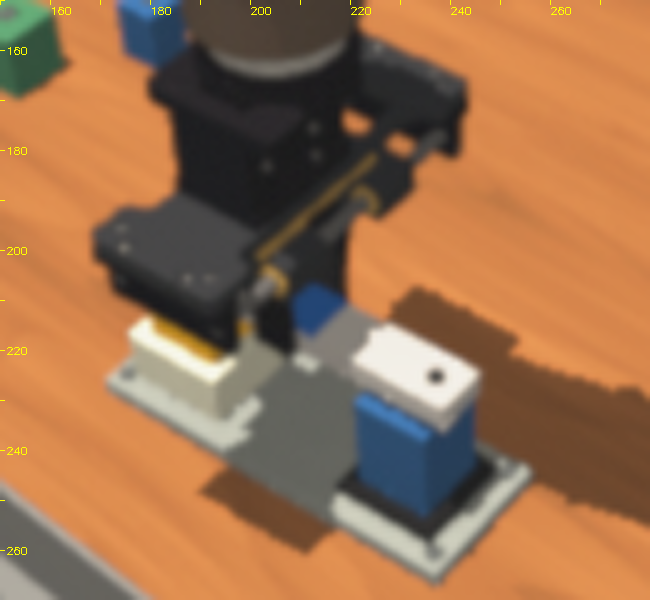

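```bash
python3 -m crank '[[1,[0.004,0.005,0.03],[0,0,0]],[1,[0,0,0.02],[0,0,0]],[1,[0,0,0.01],[0,0,0]],[1,[0,0,0],[0,0,0]],[1,[0,0,0],[0,0,0]]]'|grep -E "tcp|force";python3 -m crank '[[1,[0,0,0.01],[0,0,0]],[1,[0,0,0],[0,0,0]]]'|grep -E "tcp|force";python3 -m crank '[[1,[0,0,0.01],[0,0,0]],[1,[0,0,0],[0,0,0]]]'|grep -E "tcp|force"
```

```text
tcp_pos: [0.6396, 0.0191, 0.0832]
wrist_force: [0.4, 0.3, -3.3]
tcp_pos: [0.6398, 0.0192, 0.0823]
wrist_force: [-0.2, -0.0, -3.3]
tcp_pos: [0.6398, 0.0192, 0.0823]
wrist_force: [-2.9, 0.6, 3.4]
```

```bash
python3 -m crank '[[0.3,[0,0,0],[0,0,0]],[0.1,[0,0,0],[0,0,0]],[-0.3,[0,0,0],[0,0,0]],[-0.6,[0,0,0],[0,0,0]],[-1,[0,0,0],[0,0,0]],[-1,[0,0,0],[0,0,0]],[-1,[0,0,0],[0,0,0]],[-1,[0,0,0],[0,0,0]]]'; python3 -m crank '[[-1,[0,0,-0.1],[0,0,0]],[-1,[0,0,-0.3],[0,0,0]],[-1,[0,0,-0.4],[0,0,0]],[-1,[0,0,-0.4],[0,0,0]],[-1,[0,0,-0.2],[0,0,0]],[-1,[0,0,0],[0,0,0]],[-1,[0,0,0],[0,0,0]]]'; python3 -c "
from h import *
s=cap('side');grid(s['img'],250,110,380,230,5,'si17')
s=cap('scene');grid(s['img'],150,150,280,270,5,'sc17')
s=cap('wrist','w17')"; python3 go.py .4008 .299 .1 70
```

```text
time_s: 32.15
tcp_pos: [0.6396, 0.0192, 0.0812]
ee_rot: [[0.086, -0.996, 0.0], [-0.996, -0.086, -0.0], [0.0, -0.0, -1.0]]
wrist_force: [0.7, 0.4, 0.4]
gripper_width: 0.904
time_s: 32.85
tcp_pos: [0.6393, 0.0193, 0.2216]
ee_rot: [[0.085, -0.996, 0.0], [-0.996, -0.085, 0.001], [-0.001, -0.001, -1.0]]
wrist_force: [0.4, -0.1, -0.7]
gripper_width: 0.999
jaw yaw -175.1 world turn 65.1 wz frac -1.447 tilt 0.19 g 0.998 F [-0.  -0.   0.2] j [ 16.2  23.6   2.5  -0.  -69.1 -11.3]
now [0.6387 0.0191 0.2195] shift after turn /100mm [-3.193 -1.821  1.188] before [-2.992  2.127  1.202] t 33.0
```

View pics/si17.png

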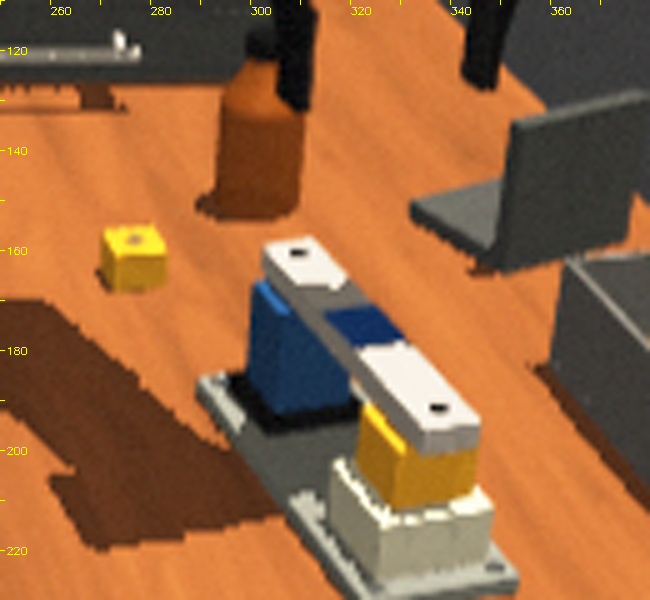

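View pics/sc17.png

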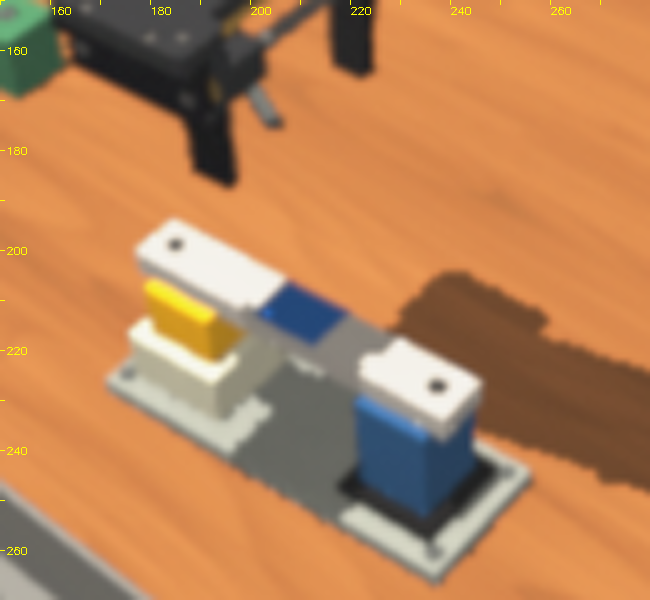

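View pics/w17.png

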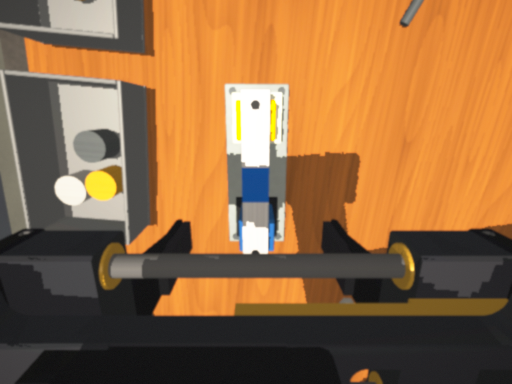

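```bash
python3 - <<'E'
from h import *
sc,si,w=cap('scene'),cap('side'),cap('wrist')
a=tri([sc,si],[(185,198.8),(309.4+28.2,191.4)]);b=tri([sc,si],[(237.4,227),(309.4,160.4)]);print(a,b,(a[0]+b[0])/2)
n=onz(sc,(319,239),.01);d=n[:2]-[.4008,.299];t=np.radians(19.5);print('nut',n,d@[np.cos(t),np.sin(t)],d@[-np.sin(t),np.cos(t)])
grid(sc['img'],330,210,380,255,12,'sc18');grid(si['img'],195,140,235,175,15,'si18')
E
```

```text
(array([ 0.64775755, -0.06488868,  0.09554483]), [np.float64(0.0004231088443260895), np.float64(0.0004231088443261152)]) (array([0.63318792, 0.1044508 , 0.09533985]), [np.float64(0.0005748637632612991), np.float64(0.0005748637632614475)]) [0.64047273 0.01978106 0.09544234]
nut [0.46699424 0.24282934 0.01      ] 0.043647282961952874 -0.07504488422548902
```

View pics/sc18.png

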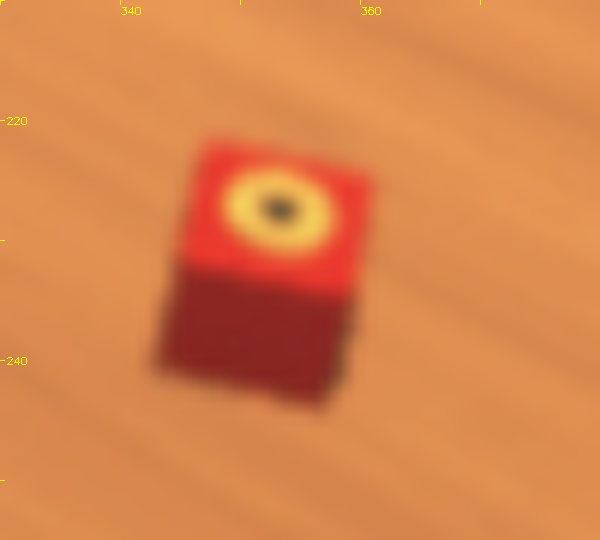

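```bash
python3 go.py .38 .355 .22 19.5
```

```text
jaw yaw -175.09 world turn 14.59 wz frac -0.324 tilt 0.14 g 0.998 F [ 0.4 -0.4  0.2] j [ 16.2  23.6   2.5  -0.  -69.1 -11.3]
now [0.6392 0.0191 0.22  ] shift after turn /100mm [-4.031e+00  1.322e+00  1.000e-03] before [-3.568  2.295  0.004] t 33.15
```

```bash
python3 -m crank '[[-1,[-0.2,0.13,0],[0,0,0]],[-1,[-0.35,0.225,0],[0,0,0]],[-1,[-0.4,0.26,0],[0,0,0]],[-1,[-0.4,0.26,0],[0,0,0]],[-1,[-0.4,0.26,0],[0,0,0]],[-1,[-0.4,0.26,0],[0,0,0]],[-1,[-0.4,0.26,0],[0,0,0]],[-1,[-0.4,0.26,0],[0,0,0]]]' >/dev/null; python3 -m crank '[[-1,[-0.36,0.225,0],[0,0,0]],[-1,[-0.23,0.14,0],[0,0,0]],[-1,[0,0,0],[0,0,-0.16]],[-1,[0,0,0],[0,0,-0.16]],[-1,[0,0,0],[0,0,0]],[-1,[0,0,0],[0,0,0]]]'; python3 - <<'E'
from h import *
w=cap('wrist','w19');print(onz(w,(256,130),.04))
grid(w['img'],190,60,320,210,5,'w19a')
E
python3 go.py .4008 .299 .22 19.5
```

```text
time_s: 34.55
tcp_pos: [0.3821, 0.3523, 0.2209]
ee_rot: [[0.328, -0.945, -0.0], [-0.945, -0.328, -0.001], [0.0, 0.001, -1.0]]
wrist_force: [-0.0, -0.2, -0.2]
gripper_width: 1.002
[0.40214989 0.29921608 0.04      ]
jaw yaw -160.84 world turn 0.34 wz frac -0.008 tilt 0.03 g 0.997 F [ 0.  -0.4  0.6] j [ 60.6  11.9 -14.3  -0.  -63.9 -41.4]
now [0.3822 0.3522 0.221 ] shift after turn /100mm [0.564 0.002 0.011] before [ 0.564 -0.001  0.011] t 34.6
```

View pics/w19.png

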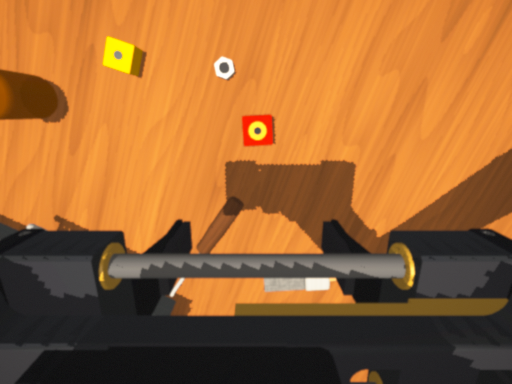

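View pics/w19a.png

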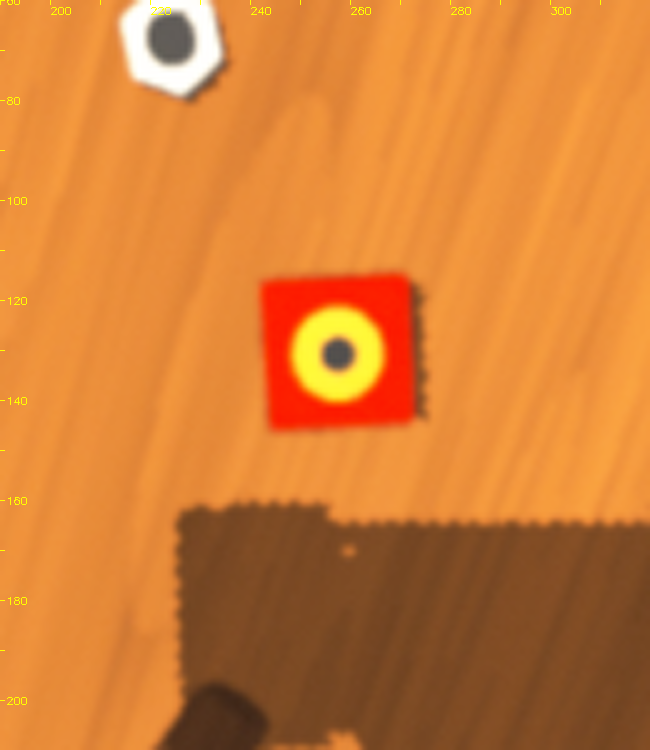

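```bash
python3 - <<'E'
from h import *
w=cap('wrist');sc=cap('scene');si=cap('side');print(onz(w,(257.6,131),.04)); print(tri([sc,si,w],[(353.3,227.6),(214.2,154.8),(257.6,131)]))
E
python3 go.py .4010 .2985 .05 22.2
```

```text
[0.39995662 0.29968005 0.04      ]
(array([0.4007175 , 0.30003109, 0.03955804]), [np.float64(0.0010295394188865308), np.float64(0.0015244054333171427), np.float64(0.0008379146858608509)])
jaw yaw -160.79 world turn 2.99 wz frac -0.066 tilt 0.01 g 0.998 F [0.2 0.2 0.8] j [ 60.6  11.9 -14.3  -0.  -63.9 -41.3]
now [0.3823 0.3522 0.2212] shift after turn /100mm [0.567 0.029 1.712] before [ 0.568 -0.     1.712] t 34.75
```

```bash
python3 -m crank '[[-1,[0,0,0],[0,0,-0.067]],[-1,[0.2,0.01,0.1],[0,0,0]],[-1,[0.25,0.01,0.3],[0,0,0]],[-1,[0.1,0.01,0.4],[0,0,0]],[-1,[0,0,0.4],[0,0,0]],[-1,[0,0,0.3],[0,0,0]],[-1,[0,0,0.1],[0,0,0]],[-1,[0,0,0],[0,0,0]]]'>/dev/null; python3 -m crank '[[-1,[0,0,0],[0,0,0]],[-1,[0,0,0],[0,0,0]]]'; python3 go.py .4004 .2995 .008 22.2;  python3 - <<'E'
from h import *
w=cap('wrist','w20')
E
```

```text
time_s: 35.75
tcp_pos: [0.4011, 0.3016, 0.063]
ee_rot: [[0.38, -0.925, 0.002], [-0.925, -0.38, 0.003], [-0.002, -0.003, -1.0]]
wrist_force: [0.9, -0.0, 0.2]
gripper_width: 1.001
jaw yaw -157.66 world turn -0.14 wz frac 0.003 tilt 0.22 g 1.001 F [ 0.9 -0.   0.2] j [ 55.5  20.7 -28.6   0.  -40.5 -33.2]
now [0.4011 0.3016 0.063 ] shift after turn /100mm [0.017 0.017 0.55 ] before [0.017 0.017 0.55 ] t 35.75
```

View pics/w20.png

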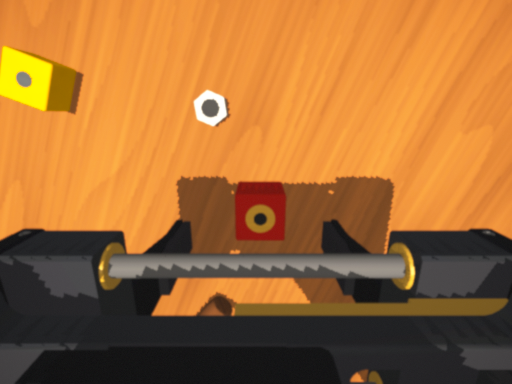

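```bash
python3 - <<'E'
from h import *
w=cap('wrist');s=r.sense();R=np.array(s['ee_rot']);p=np.array(s['tcp_pos'])
for z in (0.,.02): print(R.T@(onz(w,(216,294),z)-p))
print('guide in tool',R.T@(onz(w,(260,219),.04)-p), onz(w,(260,219),.04))
E
python3 go.py .4004 .2995 .008 22.2
```

```text
[-0.09639607 -0.0417093   0.06298358]
[-0.08089804 -0.03813686  0.04294791]
guide in tool [0.00128596 0.00137099 0.02270238] [0.40013292 0.29962537 0.04      ]
jaw yaw -157.67 world turn -0.13 wz frac 0.003 tilt 0.18 g 0.998 F [ 0.3 -0.2  0.1] j [ 55.5  20.7 -28.7   0.  -40.5 -33.2]
now [0.4009 0.3013 0.0627] shift after turn /100mm [0.016 0.013 0.547] before [0.016 0.013 0.547] t 35.85
```

```bash
python3 -m crank '[[-1,[0.012,0.012,0.1],[0,0,0]],[-1,[0,0,0.2],[0,0,0]],[-1,[0,0,0.17],[0,0,0]],[-1,[0,0,0.07],[0,0,0]],[-1,[0,0,0],[0,0,0]],[1,[0,0,0],[0,0,0]],[1,[0,0,0],[0,0,0]],[1,[0,0,0],[0,0,0]]]';python3 -m crank '[[1,[0,0,0],[0,0,0]],[1,[0,0,0],[0,0,0]],[1,[0,0,0],[0,0,0]],[1,[0,0,0],[0,0,0]],[1,[0,0,0],[0,0,0]],[1,[0,0,0],[0,0,0]],[1,[0,0,0],[0,0,0]]]'
```

```text
time_s: 36.65
tcp_pos: [0.3999, 0.2993, 0.008]
ee_rot: [[0.38, -0.925, 0.001], [-0.925, -0.38, 0.001], [-0.001, -0.001, -1.0]]
wrist_force: [-1.3, 0.2, 0.6]
gripper_width: 0.809
time_s: 37.35
tcp_pos: [0.3996, 0.2988, 0.0073]
ee_rot: [[0.38, -0.925, -0.0], [-0.925, -0.38, -0.0], [0.0, 0.0, -1.0]]
wrist_force: [-0.8, -0.2, 1.1]
gripper_width: 0.432
```

```bash
python3 -m crank '[[1,[0,0,-0.05],[0,0,0]],[1,[0,0,-0.15],[0,0,0]],[1,[0,0,-0.25],[0,0,0]],[1,[0,0,-0.35],[0,0,0]],[1,[0,0,-0.35],[0,0,0]],[1,[0,0,-0.35],[0,0,0]],[1,[0,0,-0.25],[0,0,0]],[1,[0,0,-0.1],[0,0,0]]]';python3 -m crank '[[1,[0,0,0],[0,0,0.09]],[1,[0,0,0],[0,0,0.13]],[1,[0,0,0],[0,0,0.13]],[1,[0,0,0],[0,0,0.034]],[1,[0,0,0],[0,0,0]]]'; python3 go.py .6403 .0196 .19 184.9
```

```text
time_s: 38.15
tcp_pos: [0.3998, 0.2992, 0.1942]
ee_rot: [[0.38, -0.925, 0.002], [-0.925, -0.38, 0.003], [-0.002, -0.003, -1.0]]
wrist_force: [-0.4, 0.6, -5.3]
gripper_width: 0.436
time_s: 38.65
tcp_pos: [0.3989, 0.2981, 0.1909]
ee_rot: [[0.089, -0.996, -0.002], [-0.996, -0.089, -0.002], [0.002, 0.002, -1.0]]
wrist_force: [-0.3, 0.2, -5.3]
gripper_width: 0.438
jaw yaw -174.91 world turn -0.19 wz frac 0.004 tilt 0.17 g 0.438 F [-0.3  0.2 -5.3] j [ 55.5  11.3 -19.6  -0.  -59.2 -50.4]
now [0.3989 0.2981 0.1909] shift after turn /100mm [ 2.981 -2.167  0.009] before [ 2.989 -2.157  0.009] t 38.65
```

```bash
python3 -m crank '[[1,[0.1,-0.07,0],[0,0,0]],[1,[0.2,-0.14,0],[0,0,0]],[1,[0.28,-0.2,0],[0,0,0]],[1,[0.34,-0.25,0],[0,0,0]],[1,[0.34,-0.25,0],[0,0,0]],[1,[0.34,-0.25,0],[0,0,0]],[1,[0.34,-0.25,0],[0,0,0]],[1,[0.32,-0.23,0],[0,0,0]]]' >/dev/null;python3 -m crank '[[1,[0.28,-0.2,0],[0,0,0]],[1,[0.22,-0.16,0],[0,0,0]],[1,[0.13,-0.1,0],[0,0,0]],[1,[0.07,-0.05,0],[0,0,0]],[1,[0.02,-0.01,0],[0,0,0]],[1,[0,0,0],[0,0,0]],[1,[0,0,0],[0,0,0]]]'; python3 go.py .6403 .0196 .12 184.9;  python3 - <<'E'
from h import *
w=cap('wrist','w21')
E
```

```text
time_s: 40.15
tcp_pos: [0.6403, 0.0219, 0.1924]
ee_rot: [[0.089, -0.996, -0.0], [-0.996, -0.089, 0.0], [-0.0, 0.0, -1.0]]
wrist_force: [0.6, -0.6, -5.5]
gripper_width: 0.437
jaw yaw -174.88 world turn -0.22 wz frac 0.005 tilt 0.02 g 0.437 F [ 0.6 -0.6 -5.5] j [ 16.4  24.8   0.3  -0.  -65.6 -11.3]
now [0.6403 0.0219 0.1924] shift after turn /100mm [0.023 0.002 0.724] before [0.023 0.002 0.724] t 40.15
```

View pics/w21.png

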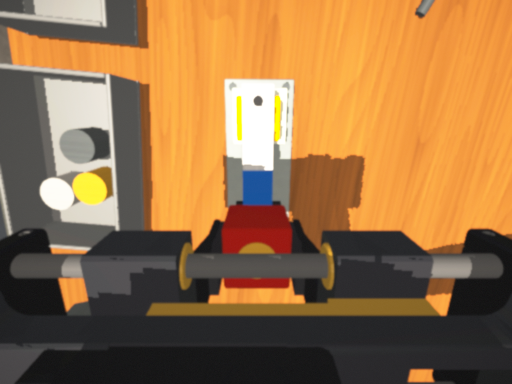

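```bash
python3 -m crank '[[1,[0.02,0,0.08],[0,0,0.005]],[1,[0,0,0.18],[0,0,0]],[1,[0,0,0.22],[0,0,0]],[1,[0,0,0.18],[0,0,0]],[1,[0,0,0.1],[0,0,0]],[1,[0,0,0.05],[0,0,0]],[1,[0,0,0],[0,0,0]],[1,[0,0,0],[0,0,0]]]'; python3 go.py .6403 .0196 .1033 184.9;python3 -c "
from h import *
s=cap('side');grid(s['img'],250,90,380,210,5,'si22')
s=cap('scene');grid(s['img'],150,150,280,270,5,'sc22')"
```

```text
time_s: 41.0
tcp_pos: [0.6419, 0.0191, 0.1122]
ee_rot: [[0.084, -0.996, 0.002], [-0.996, -0.084, 0.0], [0.0, -0.002, -1.0]]
wrist_force: [-0.6, 0.2, -4.6]
gripper_width: 0.432
jaw yaw -175.16 world turn 0.06 wz frac -0.001 tilt 0.11 g 0.432 F [-0.6  0.2 -4.6] j [ 16.1  28.8  -5.4   0.  -55.7 -11.3]
now [0.6419 0.0191 0.1122] shift after turn /100mm [-0.006  0.015  0.089] before [-0.006  0.015  0.089] t 41.0
```

View pics/si22.png

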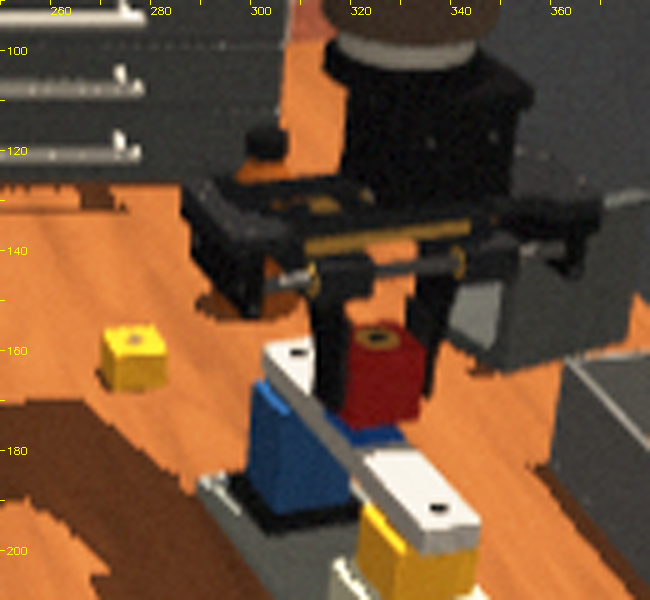

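View pics/sc22.png

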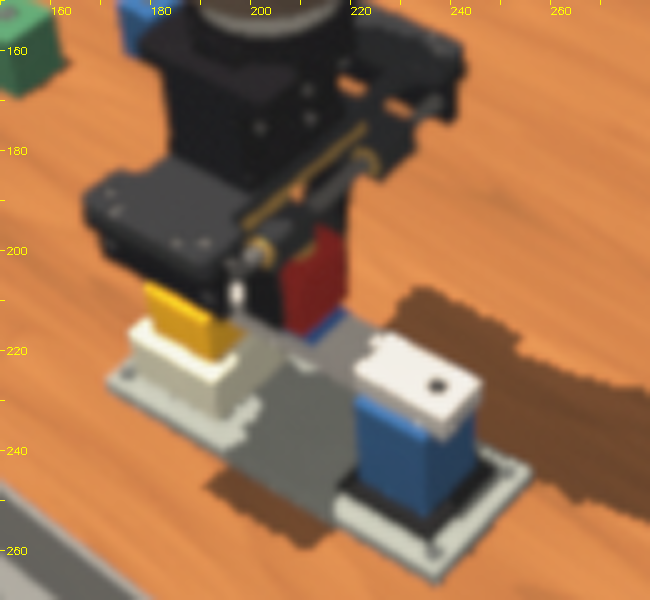

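```bash
python3 -m crank '[[1,[0,0.006,0.03],[0,0,0]],[1,[0,0,0.03],[0,0,0]],[1,[0,0,0],[0,0,0]],[1,[0,0,0],[0,0,0]]]'|grep -E "tcp|force";python3 -m crank '[[1,[0,0,0.01],[0,0,0]],[1,[0,0,0],[0,0,0]]]'|grep -E "tcp|force";python3 -m crank '[[1,[0,0,0.01],[0,0,0]],[1,[0,0,0],[0,0,0]]]'|grep -E "tcp|force"
```

```text
tcp_pos: [0.6405, 0.0188, 0.1051]
wrist_force: [1.1, -0.2, -5.4]
tcp_pos: [0.6405, 0.0189, 0.1041]
wrist_force: [-0.4, -0.4, -5.9]
tcp_pos: [0.6407, 0.0189, 0.1034]
wrist_force: [0.3, -0.3, -4.4]
```

```bash
python3 -m crank '[[1,[0,0,0.006],[0,0,0]],[1,[0,0,0],[0,0,0]]]'|grep -E "tcp|force"
```

```text
tcp_pos: [0.6407, 0.0189, 0.1034]
wrist_force: [-1.4, 0.3, -1.1]
```

```bash
python3 -m crank '[[1,[0,0,0.003],[0,0,0]],[0.1,[0,0,0],[0,0,0]],[-0.1,[0,0,0],[0,0,0]],[-0.4,[0,0,0],[0,0,0]],[-1,[0,0,0],[0,0,0]],[-1,[0,0,0],[0,0,0]],[-1,[0,0,0],[0,0,0]],[-1,[0,0,0],[0,0,0]]]'; python3 -m crank '[[-1,[0,0,-0.1],[0,0,0]],[-1,[0,0,-0.3],[0,0,0]],[-1,[0,0,-0.4],[0,0,0]],[-1,[0,0,-0.4],[0,0,0]],[-1,[0,0,-0.2],[0,0,0]],[-1,[0,0,0],[0,0,0]],[-1,[0,0,0],[0,0,0]]]'; python3 -c "
from h import *
s=cap('side','si23f');grid(s['img'],250,90,380,210,5,'si23')
s=cap('scene');grid(s['img'],150,150,280,270,5,'sc23')"
```

```text
time_s: 42.9
tcp_pos: [0.6406, 0.0189, 0.1023]
ee_rot: [[0.084, -0.996, 0.0], [-0.996, -0.084, -0.0], [0.0, -0.0, -1.0]]
wrist_force: [0.3, -0.2, -0.0]
gripper_width: 0.905
time_s: 43.6
tcp_pos: [0.6403, 0.019, 0.2427]
ee_rot: [[0.084, -0.996, 0.0], [-0.996, -0.084, 0.001], [-0.001, -0.001, -1.0]]
wrist_force: [0.1, -0.9, -1.2]
gripper_width: 1.003
```

View pics/si23.png

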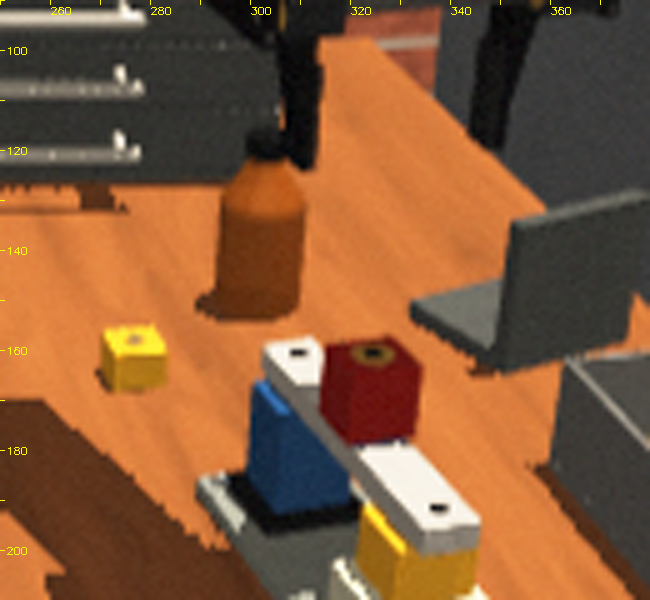

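View pics/sc23.png

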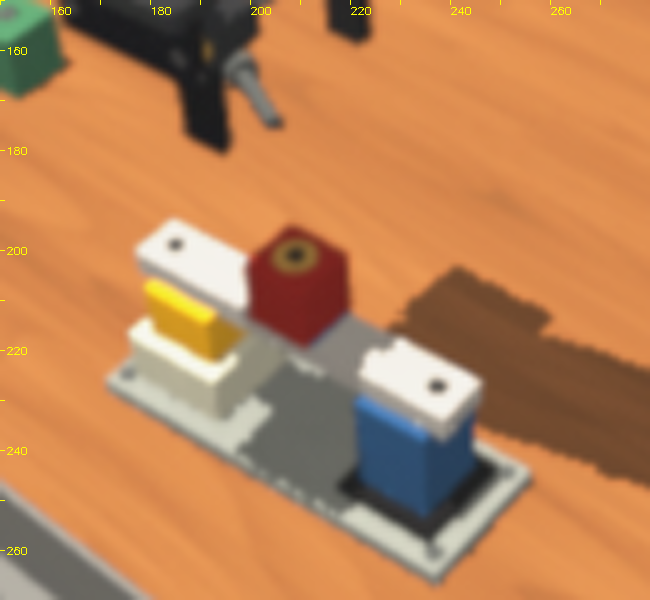

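```bash
python3 - <<'E'
from h import *
sc,si,w=cap('scene'),cap('side'),cap('wrist')
print('guide top',tri([sc,si],[(209,201),(324.6,160.4)]))
a=tri([sc,si],[(185,198.8),(337.6,191.6)])[0];b=tri([sc,si],[(237.4,227),(309.6,160.4)])[0];print('bar',a,b,(a+b)/2)
g=np.array([681,122])/4+[165,265]
for q in blobs(si,'green',100):print(np.round(q[:3],1))
print(r.sense()['wrist_force'],r.sense()['time_s'])
E
```

```text
guide top (array([0.64185115, 0.02041249, 0.13616714]), [np.float64(0.0006196474079110642), np.float64(0.0006196474079110443)])
bar [ 0.64760475 -0.06520026  0.09521358] [0.63349818 0.10443316 0.09542442] [0.64055146 0.01961645 0.095319  ]
[333.9 304.6 804.5]
[461.4 376.6 677. ]
[-0.19627427 -0.35038042 -0.4350707 ] 43.85
```

All checks pass: the guide is about 2 mm from the bar's middle with its top at 0.136 m, the bar is level, and the green block is at its starting pixel position. Handing in.

```bash
python3 -c "
from h import *
print(r.finish_job())"
```

```text
the job is handed in; nothing more can be done
None
```

The job is done and handed in at about 44 s of the 106 s allowed. The tall blue block went on the low black seat first, then the short yellow block on the high white seat. The bar followed, and the red guide went last. Each piece was lowered until the wrist lost its load, then released with the gripper lifted clear.

These are the last camera checks; distances are horizontal and carry the calibration's roughly 2 mm uncertainty:

| Piece | Distance from target | Top height measured | Height expected |
|---|---|---|---|
| Blue block | about 1 mm from seat centre | 79 mm | 80 mm |
| Yellow block | about 1 mm from seat centre | 80 mm | 80 mm |
| Bar | about 1.3 mm from fixture middle | 95 mm at both end holes | 96 mm |
| Red guide | about 1.5 mm from bar middle | 136 mm | 136 mm |

- **Bar:** it lies level and along the fixture to within about half a degree.
- **Timing of the checks:** the blue and yellow figures are from before the bar went on. Afterwards I only saw in the pictures that both blocks were still in place.
- **Green block:** it sits at its starting pixel position to within 1 pixel.

**Disagreements on the way:**
- The side camera first put the low seat's centre about 8 mm off along y. I used the wrist-camera value, which the base-plate corners agreed with.
- A first check of the held bar's level came out wrong because I misread a pixel. Corrected, it showed the bar level.
- One wrist picture taken while the arm was still settling was about 4 mm off, so I replaced it.

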